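Fill the tin magazine to its level window

TASK

Load tins from the counter into the leaning slotted tube of the tin magazine, one on another and lying square in it, until the top of the stack shows in the window of the level frame clipped to the tube: above the frame's lower bar and not above its upper bar. Leave the tins you do not need lying flat on the counter, and leave the level frame, the bottle and the cup where they are.

Things in the scene. Friction and masses are not known exactly. Their poses are not given: they have to be found in the camera images.
- tube: Aluminium tube of the tin magazine, fixed on a dark stand, leaning 30 degrees from vertical with its open mouth to the near right (seen from the robot). Origin: centre of its inner floor, 60 mm above the counter; z up the tube's axis, y level across it, x to the far left, upper side. Bore 69 mm, walls 3 mm. Slots run from 18 mm above the floor up through the lip: 38 mm wide for fingers at +y and -y, 22 mm for viewing at +x.
- tube_mouth (a point): Centre of the tube's rim, 125 mm up the axis from its floor, same axes; above it a lip 10 mm high flares out by 28 degrees. The stand's foot plate (150 x 120 x 12 mm) is centred under the tube's floor. A tin held across the tube's y can be lowered into the tube, fingers in the slots; let go inside, the bore being slick, it slides down by its own weight and settles square on what lies below.
- window_mid (a point): Point on the tube's axis level with the middle of the level frame's window; axes as the tube's. The frame is a dark steel rectangle 66 mm wide, 46 mm high, on the tube's upper (+x) side, 40 mm from the axis. Centre lines of its level bars (5 mm thick) lie 20.5 mm below and above this point along the axis; it is 50 to 100 mm from the tube's floor, so two or three tins are needed.
- level_frame (a joint): Where the level frame is clipped along the tube, in m: window middle's distance from the tube's floor minus 0.050 (0 to 0.050). It is held by friction (8 N) and is not to be moved.
- tin0: flat round sealed tin, a plain steel disc with a pale paper band, 64 mm diameter, 30 mm thick, about 0.13 kg, lying flat on the counter at the start. Origin at its centre (15 mm above the counter when lying flat), z along its axis. All four tins are alike.
- tin1: flat round sealed tin, a plain steel disc with a pale paper band, 64 mm diameter, 30 mm thick, about 0.13 kg, lying flat on the counter at the start. Origin at its centre (15 mm above the counter when lying flat), z along its axis. All four tins are alike.
- tin2: flat round sealed tin, a plain steel disc with a pale paper band, 64 mm diameter, 30 mm thick, about 0.13 kg, lying flat on the counter at the start. Origin at its centre (15 mm above the counter when lying flat), z along its axis. All four tins are alike.
- tin3: flat round sealed tin, a plain steel disc with a pale paper band, 64 mm diameter, 30 mm thick, about 0.13 kg, lying flat on the counter at the start. Origin at its centre (15 mm above the counter when lying flat), z along its axis. All four tins are alike.
- bottle: Bystander: closed amber sauce bottle, 60 mm diameter, 170 mm tall, origin at the centre of its underside, z up.
- cup: Bystander: white cup, 76 mm across the rim, 85 mm tall, origin at the centre of its underside, z up.
There are look-alikes about, which are no part of the job. Leave any orange look-alike of the tin2 alone.

How it is judged:
By the outcome, as a careful person would: the job done as asked, in the order asked, and still so for the second after the job is handed in, with the robot touching nothing.
It also fails if it takes over 72 s, if anything falls off the work surface, if the arm or the gripper's body presses on something with over 40 N, if the wrist force passes 120 N, or if a joint passes its speed limit or range.

ROBOT

A 6-joint arm with a two-finger parallel gripper is mounted at the origin on the work surface. World frame = base frame: x ahead of the robot, y to its left, z up, the work surface at z = 0. Lengths are in m, angles in rad, forces in N, time in s.
With the tool pointing down it reaches from about 0.35 to 0.975 m from the base axis. Payload 4.9 kg.
Tool frame: the origin (TCP) lies midway between the tips of the shut fingers; the grasp point (between the pads) lies behind it (manip.grasp_offset is the y of the grasp point in the tool frame, in m); y points along the fingers, z is the direction in which the jaws open and shut, and the axes are right-handed (so a half turn about y gives the same grasp; the last joint's range is limited). The gripper opens to 85 mm and grips with 20 to 120 N. Pads are 22 mm wide; open, the fingers measure 114 mm over their backs; the gripper's body (76 mm by 85 mm) begins 54 mm behind the grasp point. The pads swing forward as they close: fully open they stand 13 mm farther back than shut.
Start: joints at [1.045, 0.053, 1.613, -0, 1.476, -0.119], TCP at [0.247, 0.574, 0.202] pointing down, gripper open.
Joint ranges: [-3.01, 3.01], [-1.01, 2.22], [0.06, 2.58], [-1.02, 4.17], [0.09, 2.62], [-3.14, 3.14]. Speed limits (rad/s): [2.57, 2.57, 3.14, 3.14, 3.14, 3.14].

INTERFACE

Orientations are given as a unit quaternion [w, x, y, z].
In Python, from plant import manip gives the robot as it stands. The module is installed in compiled form; this text tells all that it offers.
- The arm moves only by the shell command python3 -m jog 'ROWS'. ROWS is a JSON object of lists of equal length, an entry for each row: "offset": the shift along the world's x, y, z in units of 50 mm (1.0 is 50 mm), a list of three; "angular": the turn, a rotation vector about the world's x, y, z in units of 6 degrees (1.0 is 6 degrees), a list of three; "jaw": the finger opening in mm, from 0 to 85.4. In form: {"offset": [[tx, ty, tz], ...], "angular": [[ax, ay, az], ...], "jaw": [jaw, ...]}. A call has 1 to 12 rows; each row shifts and turns the commanded pose from where the row before left it; what a row does not reach is not made up. A row lasts 1/10 s, in which the tool goes at most 50 mm and 8.59 degrees, less where a joint would pass 70% of its speed; a pose out of reach is approached as far as the arm can. A call is refused whole if a number of a shift passes 1 or a number of a turn 1, either way. A call with a gripper value outside its range is refused whole. The fingers move at their own pace and stop on an object; the grip force is fixed at half the most. Time passes only in rows, so rows that do not move let the fingers close. It gives the time, the measured TCP pose, the force and the opening at its end, in the units of the state.
- manip.state(): the state, without advancing time (a new reading comes with each control period).
- manip.grab_frame(name): name is "side" or "top"; returns the picture (420x560x3 uint8, blue, green, red); there is no depth.
- manip.camera_model(name): a dict with "fx", "fy", "cx", "cy" (pixels), "rvec" (rotation vector, rad) and "tvec" (3), from world to camera coordinates, as OpenCV has them. Camera axes: x right, y down, z forward; pixel columns grow to the right and rows downward; lengths in m; the calibration is good to about 2 mm. A picture is of the moment at which its call begins. camera_model takes no time and is no camera call.
- manip.job_done(): hands the job in, once; it reports no verdict.
The state is a dict: "time": time; "joint_pos": joint angles; "joint_vel": joint speeds; "joint_efforts": joint torques, N m; "tool_pos": TCP position; "tool_rot": TCP orientation; "contact_force": force on the tool from outside, world axes, zero at the start; "ft_torque": the same for the moment, N m; "gripper_width": opening from 0.0 (shut) to 1.0 (fully open).
Only numpy, scipy, OpenCV 4.12 (cv2) and the standard library are available. Lean on these libraries where they do the work, as an engineer would, in place of code of your own. Each camera call takes 0.05 s, during which the arm holds its last target.

## Working session

There is one attempt and no reset: what is moved stays moved. The work goes in short steps, Python scripts to look and compute and a shell command to move; the robot and the scene stay as the last step left them, time stands still between calls to the robot, and variables do not carry over. Pictures are saved under pics/ and viewed, and the job is handed in when it is done.

```bash
mkdir -p pics; ls; python3 - <<'E'
from plant import manip
import cv2
s=manip.state();print(s)
print(manip.grasp_offset)
for n in("side","top"):
    cv2.imwrite(f"pics/{n}0.png",manip.grab_frame(n)); print(n,manip.camera_model(n))
E
```

```text
pics
{'time': 0.0, 'joint_pos': array([ 1.04499674e+00,  5.33319989e-02,  1.61433496e+00, -1.19810419e-05,
        1.47595714e+00, -1.19007539e-01]), 'joint_vel': array([ 0.00059105,  0.00126045,  0.00070767,  0.00112442,  0.0006151 ,
       -0.00102656]), 'joint_efforts': array([-1.09400153e-03, -3.93686914e+01, -3.70174491e+01, -2.15671839e-04,
        7.05293191e-03, -7.60862413e-07]), 'tool_pos': array([0.24694996, 0.57339364, 0.20045401]), 'tool_rot': array([-0.69184782,  0.69321293, -0.1430562 ,  0.14260906]), 'contact_force': array([-0.37681936,  0.16129365, -0.11249395]), 'ft_torque': array([-0.0088572 , -0.01198039, -0.02826834]), 'gripper_width': 1.0011383029674337}
-0.0187
side {'fx': 400.38611897142863, 'fy': 400.38611897142863, 'cx': 279.9910796874792, 'cy': 205.32198576155068, 'rvec': array([ 2.10481564, -0.48625376,  0.22999437]), 'tvec': array([-0.52504546,  0.26332371,  0.98504674])}
top {'fx': 509.9145038124907, 'fy': 509.9145038124907, 'cx': 275.7046441189605, 'cy': 206.21061259661428, 'rvec': array([ 2.18070427, -2.19438337,  0.07376614]), 'tvec': array([0.04752205, 0.60646894, 1.38944397])}
```

View pics/side0.png

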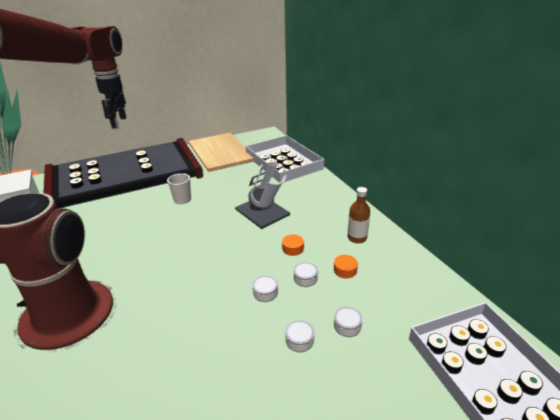

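View pics/top0.png

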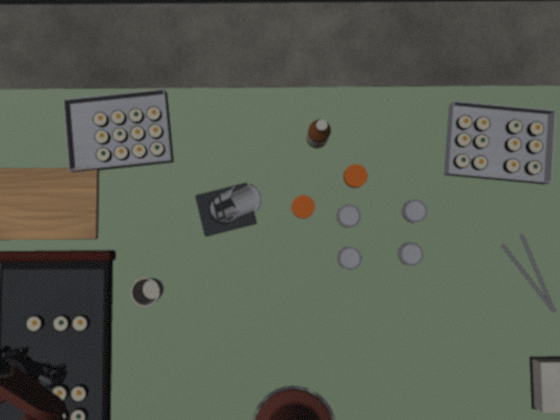

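The side view shows four pale steel tins at (305,273), (265,288), (348,321) and (300,335). The top view has them at (349,216), (349,258), (411,254) and (415,211). The two orange discs, top view (303,207) and (356,176), are look-alikes to leave alone. The tube is at side (265,190) and top (235,203). Next I'll measure positions and enlarge the tube.

```bash
cat > h.py <<'E'
import cv2,numpy as np
from plant import manip
def cam(n):
    m=manip.camera_model(n);K=np.array([[m['fx'],0,m['cx']],[0,m['fy'],m['cy']],[0,0,1.]])
    R=cv2.Rodrigues(np.array(m['rvec']))[0];return K,R,np.array(m['tvec']),np.array(m['rvec'])
def ray(n,uv):
    K,R,t,_=cam(n);d=R.T@np.linalg.inv(K)@np.array([uv[0],uv[1],1.]);return -R.T@t,d
def onz(n,uv,z):
    c,d=ray(n,uv);return c+d*(z-c[2])/d[2]
def proj(n,P):
    K,R,t,r=cam(n);return cv2.projectPoints(np.array(P,float).reshape(-1,1,3),r,t,K,None)[0].reshape(-1,2)
def tri(a,b,na="side",nb="top"):
    c1,d1=ray(na,a);c2,d2=ray(nb,b)
    A=np.stack([d1,-d2],1);s=np.linalg.lstsq(A,c2-c1,rcond=None)[0]
    p,q=c1+s[0]*d1,c2+s[1]*d2;return (p+q)/2,np.linalg.norm(p-q)
E
python3 - <<'E'
from h import *
t=cv2.imread("pics/top0.png");s=cv2.imread("pics/side0.png")
def crop(im,x,y,w,h,k,name): cv2.imwrite(name,cv2.resize(im[y:y+h,x:x+w],None,fx=k,fy=k,interpolation=cv2.INTER_CUBIC))
crop(t,185,165,100,75,8,"pics/topc.png");crop(s,225,145,90,85,7,"pics/sidec.png")
crop(t,280,150,160,120,5,"pics/tins.png")
h=cv2.cvtColor(t,cv2.COLOR_BGR2HSV)
for p in [(349,216),(349,258),(411,254),(415,211),(303,207),(100,300)]:print(p,h[p[1],p[0]],h[p[1],p[0]+20])
m=cv2.inRange(h,(100,10,90),(140,90,255))
m[:, :285]=0;m[:,440:]=0;m[:150]=0;m[290:]=0
for c in cv2.findContours(m,0,2)[0]:
    if cv2.contourArea(c)<150:continue
    (x,y),r=cv2.minEnclosingCircle(c);e=cv2.fitEllipse(c);print(e,r,onz("top",e[0],.029))
E
```

```text
(349, 216) [124  15 121] [ 52  41 112]
(349, 258) [107  15 122] [ 52  41 117]
(411, 254) [115  13 122] [ 51  47 114]
(415, 211) [125  13 122] [ 53  44 116]
(303, 207) [ 11 194 138] [ 50  41 112]
(100, 300) [105  11  47] [ 52  42 115]
((349.3134460449219, 257.9049377441406), (20.357303619384766, 21.161457061767578), 122.0885238647461) 10.984904289245605 [ 0.46352121 -0.15626558  0.029     ]
((410.9210205078125, 253.57762145996094), (20.223358154296875, 21.069278717041016), 127.06825256347656) 10.919235229492188 [ 0.47422907 -0.32469103  0.029     ]
((348.4592590332031, 215.43150329589844), (20.099899291992188, 20.65863800048828), 102.66600036621094) 10.749053955078125 [ 0.57956255 -0.1557689   0.029     ]
((414.8565979003906, 210.5504150390625), (20.356555938720703, 20.73448371887207), 73.22323608398438) 10.797406196594238 [ 0.59184028 -0.33832517  0.029     ]
```

View pics/topc.png

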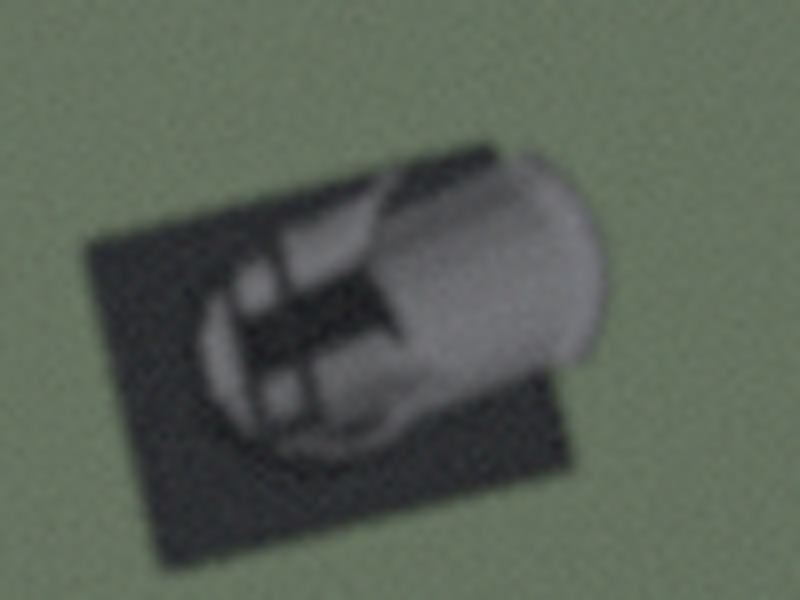

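View pics/sidec.png

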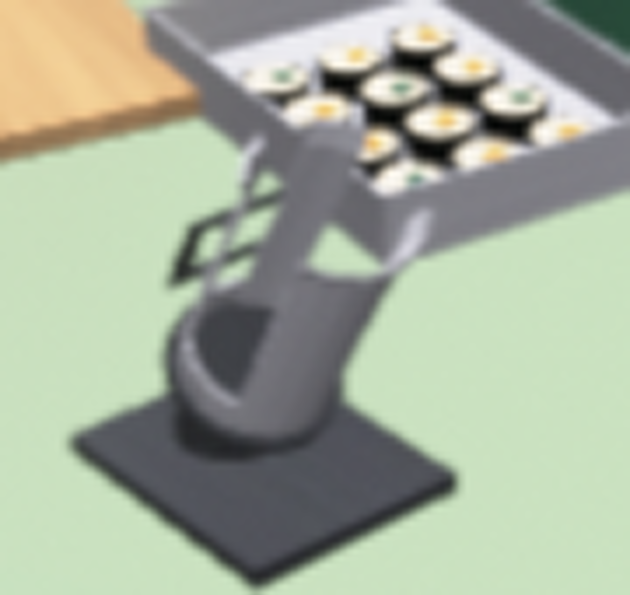

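View pics/tins.png

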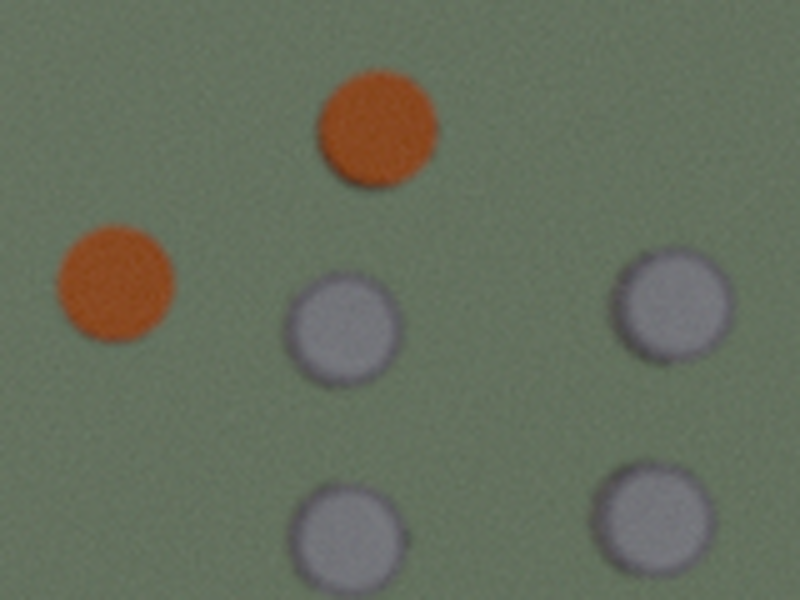

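```bash
python3 - <<'E'
from h import *
np.set_printoptions(precision=4,suppress=True)
for n in("side","top"):
    K,R,t,_=cam(n);print(n,"cam pos",-R.T@t)
P=[onz("top",(185+x/8,165+y/8),.012) for x,y in[(88,243),(495,143),(572,468),(165,570)]]
P=np.array(P);print(P,P.mean(0))
for i in range(4):print(P[(i+1)%4]-P[i],np.linalg.norm(P[(i+1)%4]-P[i]))
S=np.array([onz("side",(225+x/7,145+y/7),.012) for x,y in[(72,440),(257,573),(457,480)]]);print(S)
print(S[1]-S[0],S[2]-S[1],(S[0]+S[2])/2)
E
```

```text
side cam pos [ 0.2011 -0.846   0.7478]
top cam pos [0.5124 0.0446 1.4269]
[[0.6389 0.2655 0.012 ]
 [0.6731 0.1237 0.012 ]
 [0.5596 0.0973 0.012 ]
 [0.5251 0.2384 0.012 ]] [0.5992 0.1812 0.012 ]
[ 0.0341 -0.1418  0.    ] 0.14581049992518844
[-0.1135 -0.0264  0.    ] 0.11652582691943625
[-0.0344  0.1411  0.    ] 0.14519411108711006
[0.1138 0.0271 0.    ] 0.1170020391831693
[[0.525  0.2305 0.012 ]
 [0.5617 0.0918 0.012 ]
 [0.673  0.1163 0.012 ]]
[ 0.0367 -0.1387  0.    ] [0.1113 0.0245 0.    ] [0.599  0.1734 0.012 ]
```

```bash
python3 - <<'E'
from h import *
np.set_printoptions(precision=1,suppress=True)
c=np.array([.599,.178,.06]);u=np.array([.034,-.142,0]);u/=np.linalg.norm(u);v=np.array([-u[1],u[0],0])
for nm,d in dict(a=u,b=-u,c=v,d=-v).items():
    ax=.5*d+np.array([0,0,.866]);x=np.array([0,0,.5])-.866*d;y=np.cross(ax,x)
    pts=[c,c+.125*ax,c+.125*ax+.0375*x,c+.125*ax-.0375*x,c+.125*ax+.0375*y,c+.125*ax-.0375*y,c+.07*ax+.04*x]
    print(nm,"floor,mouth,+x,-x,+y,-y,win")
    print(((proj("top",pts)-[185,165])*8).tolist());print(((proj("side",pts)-[225,145])*7).tolist())
E
```

```text
a floor,mouth,+x,-x,+y,-y,win
[[325.8794212492869, 347.309708346809], [488.1709923284757, 277.25557551605334], [381.0479451368244, 297.72743914694206], [592.0790681098979, 257.39811240879567], [516.7172108888551, 394.76537638751324], [459.73466812166544, 160.19815202611971], [302.10182677905755, 331.06354268583254]]
[[252.9247479941909, 368.65673881821465], [327.5250686300468, 212.67422481631013], [279.75669023461234, 146.78558443935083], [376.19496331383857, 279.80635899634194], [256.81607050007386, 241.35658737955566], [395.99140787143705, 184.90157328064515], [244.41599820253077, 215.99774033958613]]
b floor,mouth,+x,-x,+y,-y,win
[[325.8794212492869, 347.309708346809], [94.98256846139611, 373.60502659399685], [189.31195585684873, 344.707145446675], [3.335629408192517, 401.6811376067035], [67.2586520054515, 256.17399027929355], [122.8137987252976, 491.49061526962873], [299.88557943902697, 331.60670073616825]]
[[252.9247479941909, 368.65673881821465], [159.50859724680583, 112.20534753204817], [198.5058513152837, 99.38908754698542], [122.40309296832802, 124.39989304734979], [226.1078
[... 618 characters left out ...]
.83291606405163], [301.88250846378156, 89.80380211044175], [244.58781148789063, 215.44260639858632]]
d floor,mouth,+x,-x,+y,-y,win
[[325.8794212492869, 347.309708346809], [338.7796296508486, 521.8159446217217], [308.10996822052425, 416.8260479823912], [368.65014058147744, 624.0701498823626], [220.41320992784586, 550.9218215989727], [457.0316384263092, 492.73820088506227], [301.25821151284913, 332.438895182657]]
[[252.9247479941909, 368.65673881821465], [123.32887224397533, 206.05338723938772], [182.35271351425055, 143.862658185206], [63.67602013389137, 268.9068763218704], [75.05019531035174, 174.8552363320589], [173.6366604536193, 238.56276960163152], [243.28760643317952, 215.9608981727626]]
```

```bash
python3 - <<'E'
from h import *
np.set_printoptions(precision=4,suppress=True)
for n in("top","side"):
    a=np.mean([manip.grab_frame(n).astype(float) for _ in range(6)],0);np.save(f"{n}.npy",a)
t=np.load("top.npy");s=np.load("side.npy")
def crop(im,x,y,w,h,k,name): cv2.imwrite(name,cv2.resize(np.clip(im[y:y+h,x:x+w]*1.3,0,255).astype(np.uint8),None,fx=k,fy=k,interpolation=cv2.INTER_CUBIC))
crop(t,205,180,60,45,13,"pics/t2.png");crop(s,240,155,60,45,13,"pics/s2.png")
# plate, top
g=t.max(2);m=((g<70)*255).astype(np.uint8);m[:,:190]=0;m[:,265:]=0;m[:175]=0;m[245:]=0
k=cv2.findContours(m,0,2)[0];k=max(k,key=cv2.contourArea);r=cv2.minAreaRect(k);print(r)
for q in cv2.boxPoints(r):print(q,onz("top",q,.012))
print("c",onz("top",r[0],.012))
# tins in side: top disc centre
sh=cv2.cvtColor(s.astype(np.uint8),cv2.COLOR_BGR2HSV)
for i,T in enumerate([(.4635,-.1563),(.4742,-.3247),(.5796,-.1558),(.5918,-.3383)]):
    print(i,proj("side",[(T[0],T[1],.03),(T[0],T[1],0)]).round(1).tolist())
crop(s,240,250,140,105,5,"pics/s3.png")
E
```

```text
((225.55885314941406, 209.2353057861328), (41.95866012573242, 52.872764587402344), 75.96376037597656)
[194.8236 195.2941] [0.6392 0.2688 0.012 ]
[246.1177 182.4706] [0.6742 0.1258 0.012 ]
[256.2941 223.1765] [0.5605 0.0979 0.012 ]
[205. 236.] [0.5258 0.2401 0.012 ]
c [0.5998 0.1832 0.012 ]
0 [[264.1, 283.7], [264.6, 292.2]]
1 [[298.8, 330.6], [298.8, 339.5]]
2 [[304.7, 269.4], [304.6, 277.8]]
3 [[347.2, 316.4], [346.3, 325.2]]
```

View pics/t2.png

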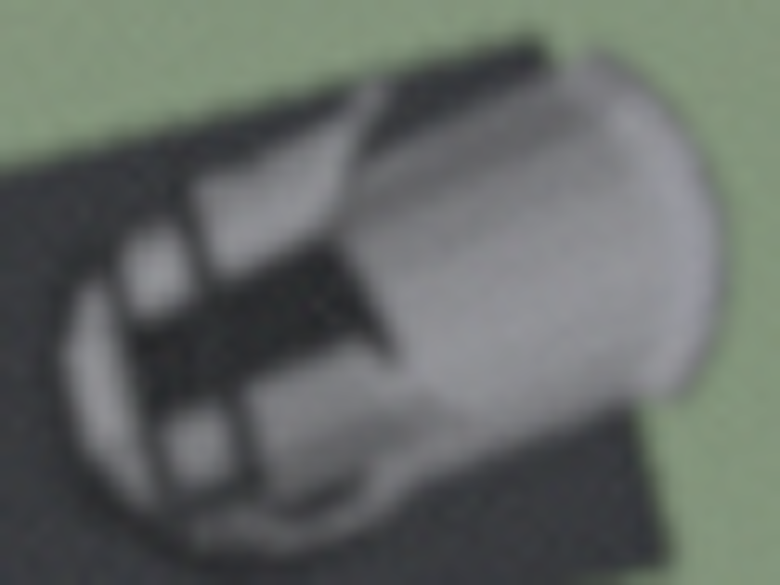

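View pics/s2.png

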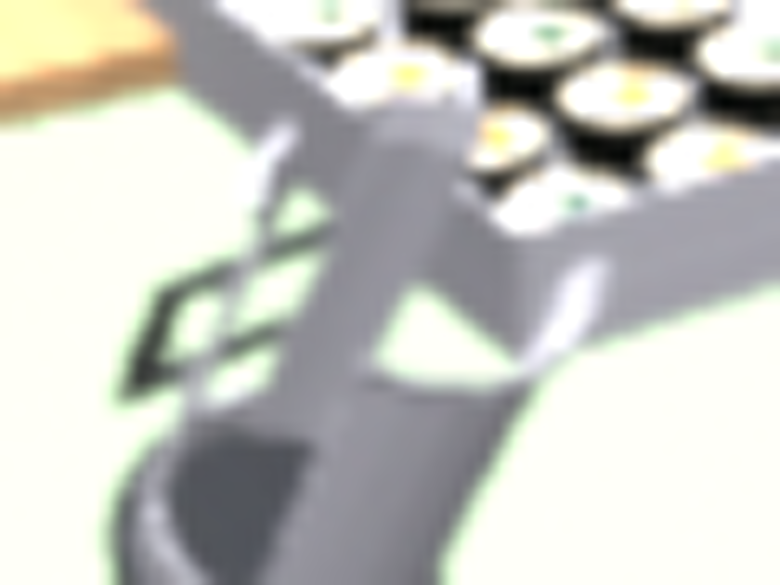

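View pics/s3.png

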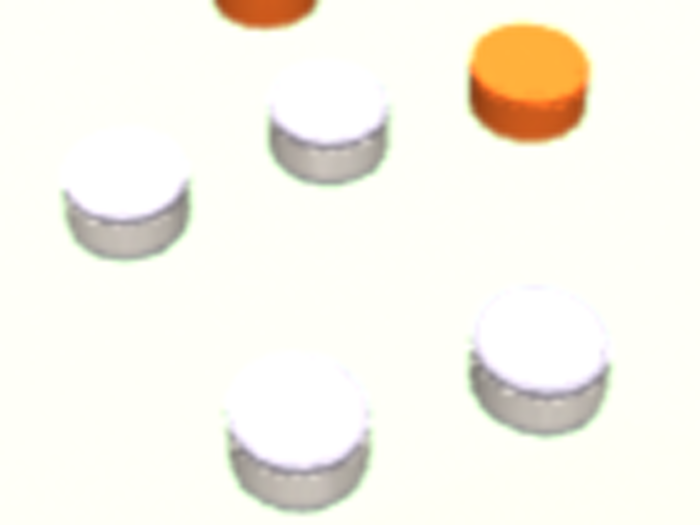

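```bash
cat >> h.py <<'E'
def frame(psi,c):
    d=np.array([np.cos(psi),np.sin(psi),0]);ax=.5*d+np.array([0,0,np.sqrt(.75)]);x=np.array([0,0,.5])-np.sqrt(.75)*d
    return np.stack([x,np.cross(ax,x),ax],1),np.array(c,float)
E
cat > ov.py <<'E'
from h import *
import sys
cx,cy,deg,s=map(float,sys.argv[1:5])
R,c=frame(np.radians(deg),(cx,cy,.06))
th=np.linspace(0,2*np.pi,40,endpoint=False);C=lambda r,z:np.stack([r*np.cos(th),r*np.sin(th),z+0*th],1)
P=np.vstack([C(.0375,0),C(.0375,.125),C(.0425,.135),[(.04,y,z) for y in(-.033,.033) for z in(s-.0205,s+.0205)]])
W=P@R.T+c
print(R)
for n,x0,y0,f in(("top",205,180,"pics/t2.png"),("side",235,155,None)):
    im=np.clip(np.load(n+".npy")*1.3,0,255).astype(np.uint8)
    h=60 if n=="side" else 45;k=13 if n=="top" else 10
    im=cv2.resize(im[y0:y0+h,x0:x0+(60 if n=='top' else 70)],None,fx=k,fy=k,interpolation=cv2.INTER_CUBIC)
    q=(proj(n,W)-[x0,y0]+.5)*k
    for i,(u,v) in enumerate(q):
        cv2.circle(im,(int(u),int(v)),2 if i<120 else 4,[(0,0,255),(0,255,0),(255,0,0),(0,255,255)][i//40],-1)
    cv2.imwrite(f"pics/ov_{n}.png",im)
E
python3 ov.py .599 .178 -76.3 .07
```

```text
[[-2.05107851e-01 -9.71549120e-01  1.18419073e-01]
 [ 8.41386219e-01 -2.36838146e-01 -4.85774560e-01]
 [ 5.00000000e-01  1.38777878e-17  8.66025404e-01]]
```

View pics/ov_top.png

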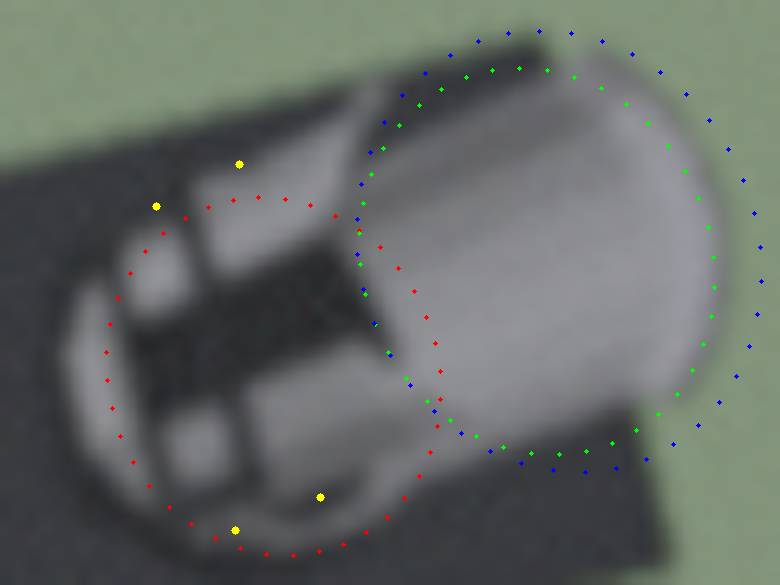

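View pics/ov_side.png

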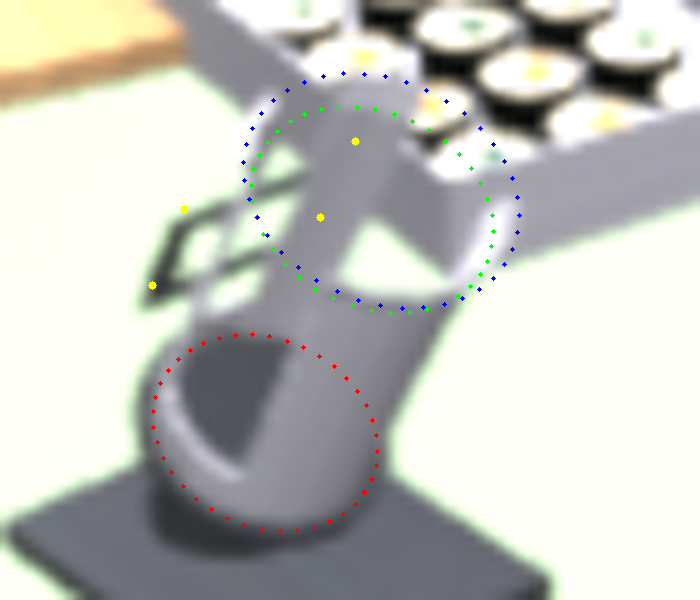

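Side view: frame bars at ov_side (180,222) and (150,298). Top view: frame bars at t2 (258,490) and (170,510). Both give a window middle about 63 mm up the tube, so two tins (60 mm) are needed. The two cameras disagree by a few mm on the tube's y. I'll use the gripper itself as a reference to settle that.

```bash
cat > plan.py <<'E'
from h import *
from scipy.spatial.transform import Rotation as Ro
np.set_printoptions(precision=3,suppress=True)
def rel(pos,yd,zd):
    "rows units to reach TCP pos, tool y->yd, tool z->±zd"
    s=manip.state();q=s['tool_rot'];A=Ro.from_quat([q[1],q[2],q[3],q[0]]).as_matrix()
    yd=np.array(yd,float);yd/=np.linalg.norm(yd);best=None
    for sg in(1,-1):
        z=sg*np.array(zd,float);z-=z@yd*yd;z/=np.linalg.norm(z);B=np.stack([np.cross(yd,z),yd,z],1)
        r=Ro.from_matrix(B@A.T).as_rotvec()
        print("sign",sg,"turn units",np.degrees(r)/6,"j6",s['joint_pos'][5])
    print("t",s['time'],"tcp",s['tool_pos'],"shift units",(np.array(pos)-s['tool_pos'])/.05,"F",s['contact_force'],"w",s['gripper_width']*85.4)
    print("tool x,y,z",A.T[0],A.T[1],A.T[2],"joints",s['joint_pos'])
E
python3 - <<'E'
from plan import *
rel((.4635,-.156,.15),(0,0,-1),(-.9715,-.2368,0))
E
```

```text
sign 1 turn units [-0.001 -0.    21.167] j6 -0.11900683361039124
sign -1 turn units [-0.     0.    -8.833] j6 -0.11900683361039124
t 0.7 tcp [0.247 0.574 0.202] shift units [  4.325 -14.6    -1.035] F [ 0.183 -0.421  1.069] w 85.51329148209479
tool x,y,z [ 0.918 -0.396  0.   ] [ 0.  0. -1.] [0.396 0.918 0.   ] joints [ 1.045  0.053  1.613  0.     1.476 -0.119]
```

```bash
python3 -m jog '{"offset":[[0.28,-0.92,0],[0.28,-0.92,0],[0.28,-0.92,0],[0.28,-0.92,0],[0.28,-0.92,0],[0.28,-0.92,0],[0.28,-0.92,0],[0.28,-0.92,0],[0.28,-0.92,0],[0.28,-0.92,0],[0.28,-0.92,0],[0.28,-0.92,0]],"angular":[[0,0,-0.72],[0,0,-0.72],[0,0,-0.72],[0,0,-0.72],[0,0,-0.72],[0,0,-0.72],[0,0,-0.72],[0,0,-0.72],[0,0,-0.72],[0,0,-0.72],[0,0,-0.72],[0,0,-0.72]],"jaw":[85,85,85,85,85,85,85,85,85,85,85,85]}'
python3 - <<'E'
from plan import *
rel((.4635,-.156,.15),(0,0,-1),(-.9715,-.2368,0))
E
```

```text
time: 1.9
tool_pos: [0.4156, 0.02, 0.2022]
tool_rot: [0.56, -0.559, 0.432, -0.433]
contact_force: [1.3, 0.2, -0.1]
gripper_width: 0.994
sign 1 turn units [-0.025  0.001 29.839] j6 -0.3873026794998892
sign -1 turn units [ 0.001  0.016 -0.161] j6 -0.3873026794998892
t 1.9 tcp [0.416 0.02  0.202] shift units [ 0.959 -3.52  -1.043] F [ 1.267  0.181 -0.111] w 84.92263032888064
tool x,y,z [ 0.253 -0.967  0.   ] [ 0.002 -0.    -1.   ] [0.967 0.253 0.002] joints [-0.131 -0.488  2.071  0.     1.556 -0.387]
```

```bash
python3 -m jog '{"offset":[[0.25,-0.88,-0.25],[0.25,-0.88,-0.25],[0.25,-0.88,-0.25],[0.21,-0.88,-0.25],[0,0,0],[0,0,0]],"angular":[[0,0,-0.16],[0,0,0],[0,0,0],[0,0,0],[0,0,0],[0,0,0]],"jaw":[85,85,85,85,85,85]}'
python3 - <<'E'
from plan import *
rel((.4635,-.156,.15),(0,0,-1),(-.9715,-.2368,0))
for n,x,y in(("top",270,190),("side",210,190)):
    a=manip.grab_frame(n);cv2.imwrite(f"pics/{n}1.png",cv2.resize(a[y:y+105,x:x+140],None,fx=5,fy=5,interpolation=cv2.INTER_CUBIC))
    s=manip.state();print(n,(proj(n,[s['tool_pos'],s['tool_pos']+[0,0,.013]])-[x,y]+.5)*5)
E
```

```text
time: 2.5
tool_pos: [0.4629, -0.1546, 0.1512]
tool_rot: [0.556, -0.556, 0.437, -0.436]
contact_force: [-0.1, -0.0, -0.1]
gripper_width: 0.993
sign 1 turn units [ 0.019 -0.016 29.988] j6 -0.7155600990137326
sign -1 turn units [-0.01  -0.012 -0.012] j6 -0.7155600990137326
t 2.5 tcp [ 0.463 -0.155  0.151] shift units [ 0.011 -0.029 -0.024] F [-0.121 -0.008 -0.058] w 84.77546264092588
tool x,y,z [ 0.238 -0.971 -0.001] [-0.001  0.001 -1.   ] [ 0.971  0.238 -0.001] joints [-0.475 -0.247  1.977  0.     1.413 -0.716]
top [[429.748 351.142]
 [433.871 352.139]]
side [[258.541 278.332]
 [257.164 256.648]]
```

View pics/top1.png

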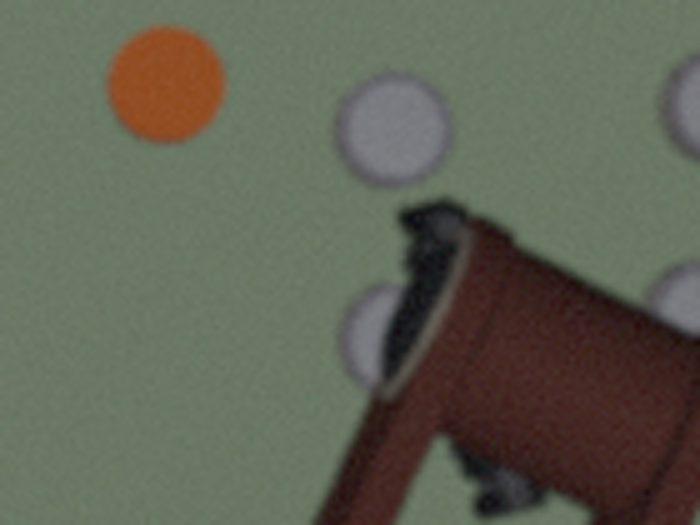

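View pics/side1.png

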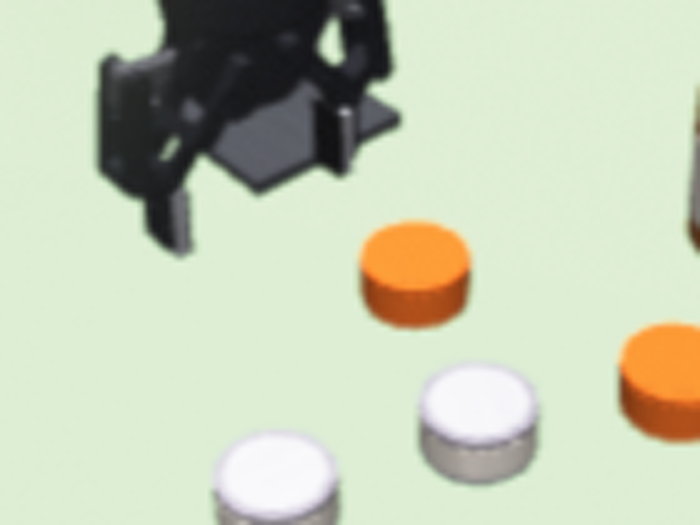

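```bash
python3 - <<'E'
from plan import *
s=manip.state();p=s['tool_pos'];z=np.array([.971,.238,0]);x=np.array([.238,-.971,0])
for dz in(0,.013,.025):
  for w in(-1,1):
    print(dz,w,((proj("side",[p+z*w*.0425+x*e*.011+[0,0,dz] for e in(-1,1)])-[210,190]+.5)*5).round(0).tolist())
E
```

```text
0 -1 [[171.0, 305.0], [199.0, 328.0]]
0 1 [[315.0, 231.0], [343.0, 253.0]]
0.013 -1 [[169.0, 283.0], [197.0, 306.0]]
0.013 1 [[314.0, 210.0], [343.0, 231.0]]
0.025 -1 [[167.0, 262.0], [195.0, 286.0]]
0.025 1 [[313.0, 190.0], [342.0, 211.0]]
```

```bash
python3 -m jog '{"offset":[[0,0,0],[0,0,0],[0,0,0],[0,0,0],[0,0,0],[0,0,0],[0,0,0],[0,0,0]],"angular":[[0,0,0],[0,0,0],[0,0,0],[0,0,0],[0,0,0],[0,0,0],[0,0,0],[0,0,0]],"jaw":[0,0,0,0,0,0,0,0]}'
python3 - <<'E'
from plan import *
n,x,y="side",210,190
a=manip.grab_frame(n);s=manip.state();im=cv2.resize(a[y:y+105,x:x+140],None,fx=5,fy=5,interpolation=cv2.INTER_CUBIC)
print(s['tool_pos'],s['gripper_width']);u=(proj(n,[s['tool_pos']])[0]-[x,y]+.5)*5;print(u);cv2.circle(im,tuple(int(v) for v in u),3,(0,0,255),-1)
cv2.imwrite("pics/side2.png",im)
E
```

```text
time: 3.4
tool_pos: [0.4633, -0.154, 0.1516]
tool_rot: [-0.557, 0.557, -0.436, 0.436]
contact_force: [-0.4, 0.5, -0.2]
gripper_width: 0.0
[ 0.463 -0.154  0.152] 0.0018292366071218816
[258.901 280.053]
```

View pics/side2.png

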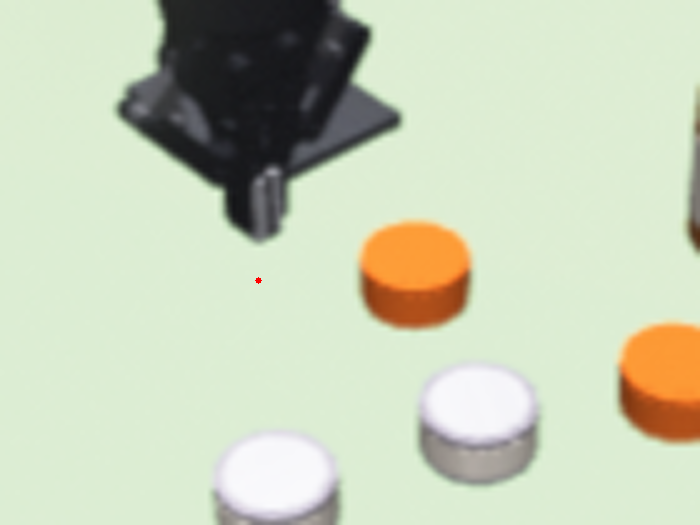

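```bash
python3 - <<'E'
from plan import *
th=np.linspace(0,2*np.pi,24)
im=cv2.imread("pics/side0.png");s=manip.state()
for r,z in((.1,0),):
    for p in proj("side",[(r*np.cos(t),r*np.sin(t),z) for t in th]):cv2.circle(im,tuple(int(round(v)) for v in p),1,(255,0,0),-1)
print(proj("side",[(0,0,0),(.247,.5738,.2022)]),proj("top",[(0,0,0),(.247,.5738,.2022)]))
cv2.imwrite("pics/base.png",im[0:420,0:300])
c=manip.grab_frame("top");cv2.imwrite("pics/top2.png",c)
u=proj("top",[s['tool_pos']]);print(u)
E
```

```text
[[ 66.579 312.354]
 [121.853 134.281]] [[293.145 428.78 ]
 [ 52.16  354.489]]
[[355.54 259.71]]
```

View pics/base.png

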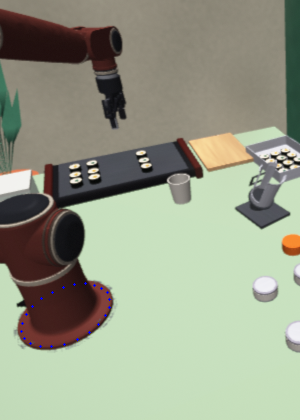

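View pics/top2.png

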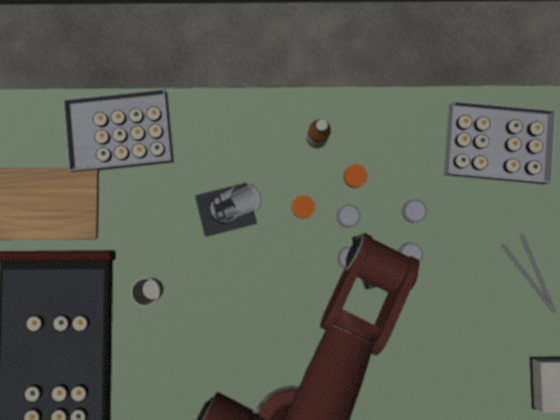

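```bash
python3 -m jog '{"offset":[[0,-0.05,-0.2],[0,0,-0.2],[0,0,-0.2],[0,0,-0.2],[0,0,-0.3],[0,0,-0.3],[0,0,-0.2],[0,0,-0.2],[0,0,0],[0,0,0]],"angular":[[0,0,0],[0,0,0],[0,0,0],[0,0,0],[0,0,0],[0,0,0],[0,0,0],[0,0,0],[0,0,0],[0,0,0]],"jaw":[85,85,85,85,85,85,85,85,85,85]}'
cat > look.py <<'E'
from plan import *
import sys
n,x,y,w,h,k,o=sys.argv[1:8];x,y,w,h,k=map(int,(x,y,w,h,k))
a=manip.grab_frame(n);s=manip.state();im=cv2.resize(a[y:y+h,x:x+w],None,fx=k,fy=k,interpolation=cv2.INTER_CUBIC)
print(s['time'],s['tool_pos'],s['gripper_width']*85.4,s['contact_force']);print((proj(n,[s['tool_pos']])[0]-[x,y]+.5)*k)
cv2.imwrite(f"pics/{o}.png",im)
E
python3 look.py side 220 200 120 110 6 side3
```

```text
time: 4.5
tool_pos: [0.4634, -0.1566, 0.0616]
tool_rot: [0.557, -0.557, 0.436, -0.436]
contact_force: [0.7, 0.1, 0.4]
gripper_width: 0.996
4.55 [ 0.464 -0.157  0.062] 84.97019789380238 [ 0.106 -0.002  0.232]
[265.041 448.581]
```

View pics/side3.png

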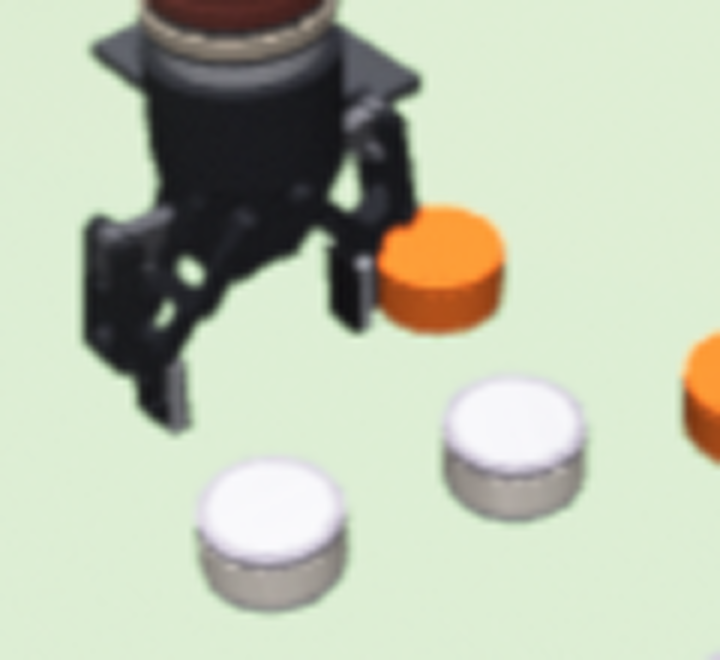

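```bash
python3 -m jog '{"offset":[[0,0,-0.2],[0,0,-0.2],[0,0,-0.2],[0,0,-0.2],[0,0,0],[0,0,0]],"angular":[[0,0,0],[0,0,0],[0,0,0],[0,0,0],[0,0,0],[0,0,0]],"jaw":[85,85,85,85,85,85]}'
python3 look.py side 220 200 120 110 6 side4
```

```text
time: 5.15
tool_pos: [0.4629, -0.1564, 0.0211]
tool_rot: [-0.557, 0.557, -0.436, 0.435]
contact_force: [0.5, 0.2, 0.4]
gripper_width: 0.998
5.2 [ 0.463 -0.157  0.022] 84.82781172309224 [ 0.672 -0.564 -0.209]
[268.498 519.775]
```

View pics/side4.png

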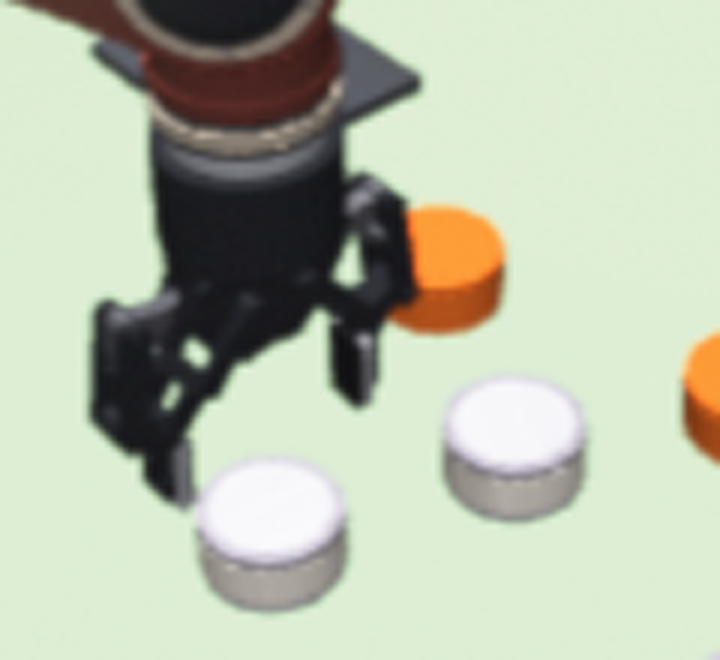

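```bash
python3 look.py top 305 205 100 75 8 top3
python3 - <<'E'
from plan import *
s=manip.state();p=s['tool_pos'].copy()
z=np.array([.971,.238,0])
for zz in(0,.02,.04,.06):
    p[2]=zz;print(zz,((proj("side",[p-z*.0425,p+z*.0425])-[220,200]+.5)*6).round().tolist(),((proj("top",[p-z*.0425,p+z*.0425])-[305,205]+.5)*8).round().tolist())
E
```

```text
5.25 [ 0.464 -0.157  0.022] 84.97367043217389 [-0.126 -0.291  0.236]
[356.86  426.212]
0 [[191.0, 605.0], [349.0, 510.0]] [[379.0, 543.0], [317.0, 305.0]]
0.02 [[188.0, 571.0], [348.0, 477.0]] [[387.0, 547.0], [325.0, 306.0]]
0.04 [[184.0, 536.0], [347.0, 442.0]] [[396.0, 551.0], [333.0, 306.0]]
0.06 [[181.0, 500.0], [345.0, 407.0]] [[406.0, 554.0], [341.0, 306.0]]
```

View pics/top3.png

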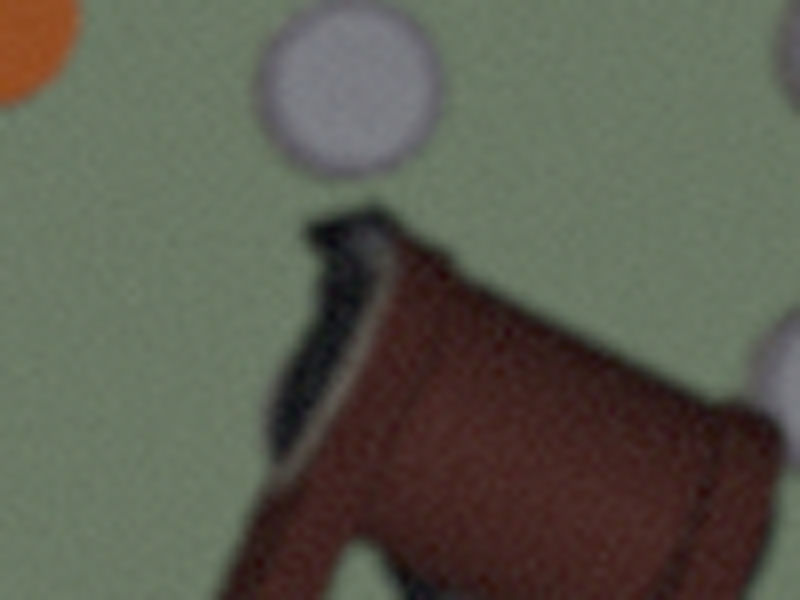

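```bash
python3 -m jog '{"offset":[[0,0,-0.1],[0,0,-0.1],[0,0,-0.1],[0,0,-0.1],[0,0,0],[0,0,0]],"angular":[[0,0,0],[0,0,0],[0,0,0],[0,0,0],[0,0,0],[0,0,0]],"jaw":[85,85,85,85,85,85]}'
python3 look.py side 220 200 120 110 6 side5
```

```text
time: 5.85
tool_pos: [0.4631, -0.1564, 0.0014]
tool_rot: [-0.557, 0.557, -0.436, 0.436]
contact_force: [-0.4, 0.6, 1.1]
gripper_width: 0.993
5.9 [ 0.463 -0.157  0.002] 84.77074234457217 [-0.013 -0.187 -0.347]
[270.546 553.757]
```

View pics/side5.png

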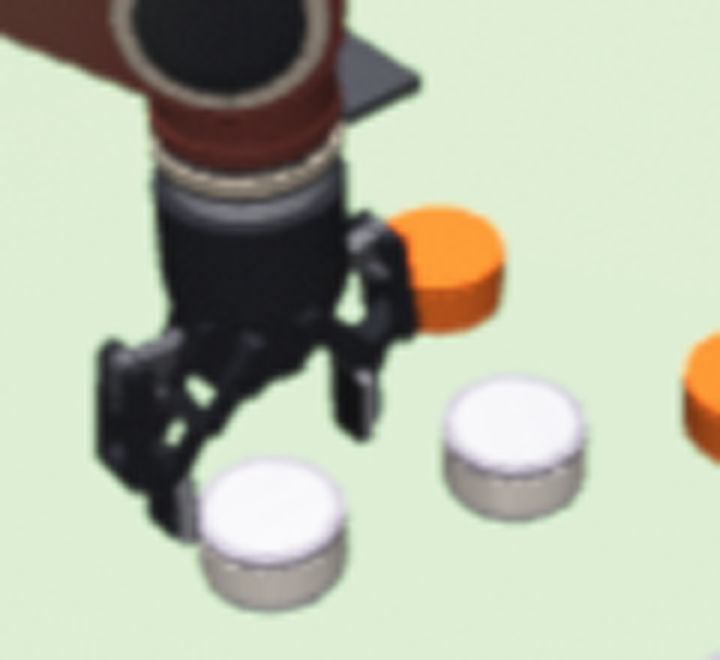

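```bash
python3 -m jog '{"offset":[[0,0,-0.1],[0,0,-0.1],[0,0,-0.1],[0,0,0],[0,0,0]],"angular":[[0,0,0],[0,0,0],[0,0,0],[0,0,0],[0,0,0]],"jaw":[85,85,85,85,85]}'
python3 look.py side 220 200 120 110 6 side6
```

```text
time: 6.4
tool_pos: [0.463, -0.1564, -0.0136]
tool_rot: [-0.557, 0.557, -0.436, 0.436]
contact_force: [0.2, -0.9, 0.4]
gripper_width: 0.993
6.45 [ 0.463 -0.157 -0.013] 85.09293252726715 [ 0.169 -0.453 -0.027]
[272.026 578.858]
```

View pics/side6.png

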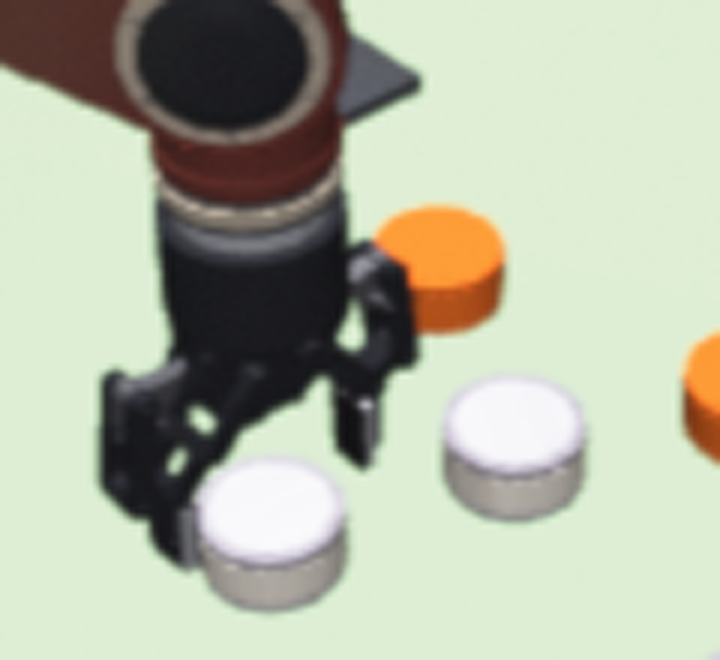

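```bash
python3 -m jog '{"offset":[[0,0,-0.1],[0,0,-0.1],[0,0,-0.06],[0,0,0],[0,0,0]],"angular":[[0,0,0],[0,0,0],[0,0,0],[0,0,0],[0,0,0]],"jaw":[85,85,85,85,85]}'
python3 look.py side 220 200 120 110 6 side7
```

```text
time: 6.95
tool_pos: [0.4632, -0.1565, -0.0265]
tool_rot: [-0.557, 0.557, -0.436, 0.436]
contact_force: [-0.5, -0.3, 0.1]
gripper_width: 0.996
7.0 [ 0.463 -0.157 -0.026] 84.63742947529744 [-0.562  0.094  0.175]
[273.472 600.096]
```

View pics/side7.png

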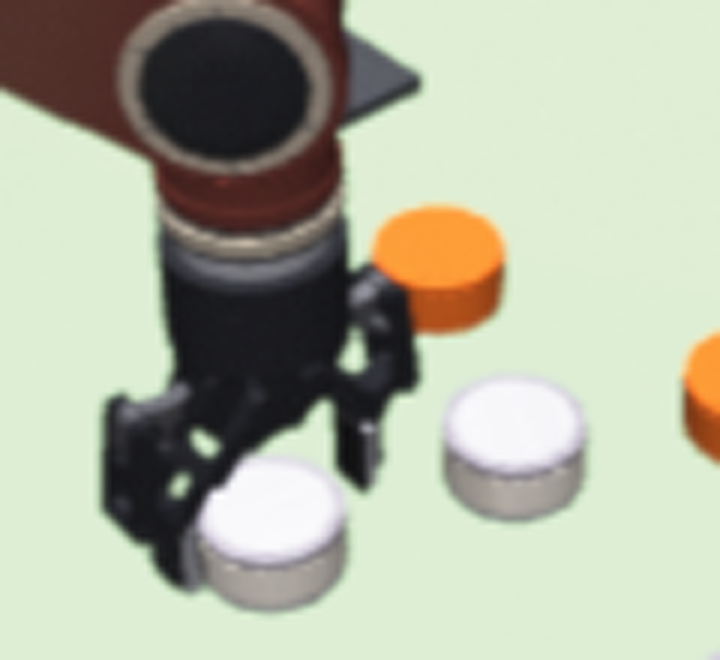

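```bash
python3 -m jog '{"offset":[[0,0,0],[0,0,0],[0,0,0],[0,0,0],[0,0,0],[0,0,0]],"angular":[[0,0,0],[0,0,0],[0,0,0],[0,0,0],[0,0,0],[0,0,0]],"jaw":[60,50,50,50,50,50]}'
python3 look.py side 220 200 120 110 6 side8
```

```text
time: 7.6
tool_pos: [0.464, -0.1569, -0.0256]
tool_rot: [0.557, -0.557, 0.435, -0.436]
contact_force: [0.7, -0.6, 4.8]
gripper_width: 0.731
7.65 [ 0.464 -0.157 -0.026] 62.013407200810015 [ 0.02  -0.49   5.654]
[275.165 598.872]
```

View pics/side8.png

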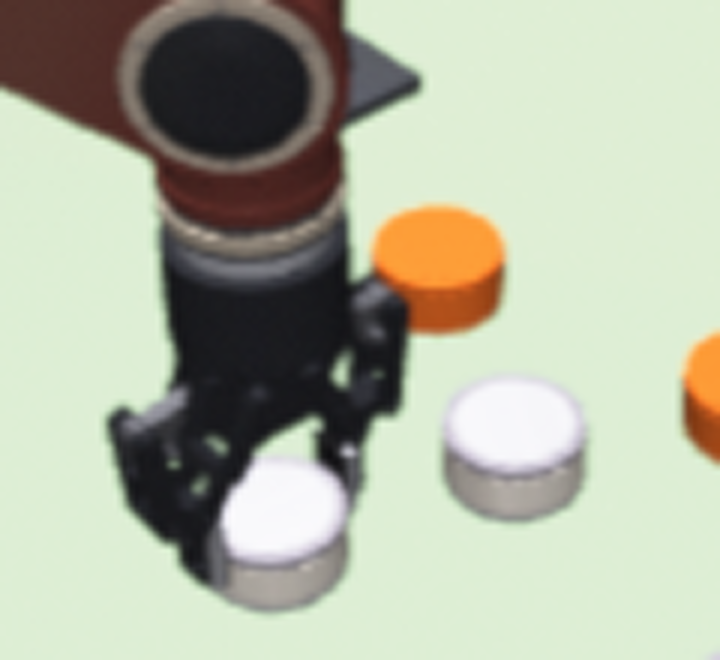

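```bash
python3 -m jog '{"offset":[[0,0,0.3],[0,0,0.8],[0,0,0.9],[0,0,0.9],[0,0,0.9],[0,0,0.5],[0.51,0.8,0],[0.51,0.8,0],[0.51,0.8,0],[0.51,0.8,0],[0.51,0.8,0],[0,0,0]],"angular":[[0,0,0],[0,0,0],[0,0,0],[0,0,0],[0,0,0],[0,0,0],[0.97,0.24,0],[0.97,0.24,0],[0.97,0.24,0],[0.97,0.24,0],[0.97,0.24,0],[0,0,0]],"jaw":[50,50,50,50,50,50,50,50,50,50,50,50]}'
python3 -m jog '{"offset":[[0,0,0],[0,0,0]],"angular":[[0,0,0],[0,0,0]],"jaw":[50,50]}'
python3 look.py side 210 130 130 105 6 side9;python3 look.py top 190 150 130 100 6 top9
python3 - <<'E'
from plan import *
R,c=frame(np.radians(-76.3),(.599,.18,.06))
rel(c+R[:,2]*(.19-.0406),-R[:,2],R[:,1])
E
```

```text
time: 8.85
tool_pos: [0.5909, 0.0458, 0.1843]
tool_rot: [0.65, -0.425, 0.567, -0.274]
contact_force: [-1.2, -0.6, -1.8]
gripper_width: 0.727
time: 9.05
tool_pos: [0.5901, 0.0431, 0.1882]
tool_rot: [0.65, -0.425, 0.565, -0.277]
contact_force: [-0.6, 0.2, -0.5]
gripper_width: 0.728
9.1 [0.59  0.043 0.189] 62.12357224702326 [ 0.18  -0.289 -1.395]
[392.324 316.507]
9.15 [0.59  0.043 0.189] 62.19195973602161 [ 0.023 -0.34  -1.528]
[519.648 352.582]
sign 1 turn units [  3.557 -14.542  25.97 ] j6 -0.548660872777666
sign -1 turn units [ 0.011  0.009 -0.025] j6 -0.548660872777666
t 9.15 tcp [0.59  0.043 0.189] shift units [0.526 1.291 0.004] F [ 0.023 -0.34  -1.528] w 62.19195973602161
tool x,y,z [ 0.208 -0.841 -0.499] [-0.119  0.484 -0.867] [0.971 0.239 0.001] joints [-0.286  0.116  1.637  0.448  1.661 -0.549]
```

View pics/side9.png

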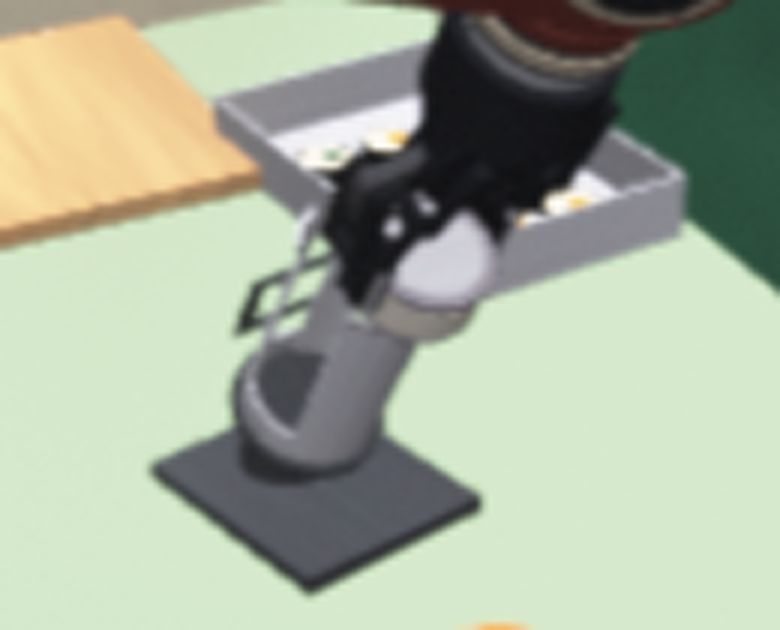

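View pics/top9.png

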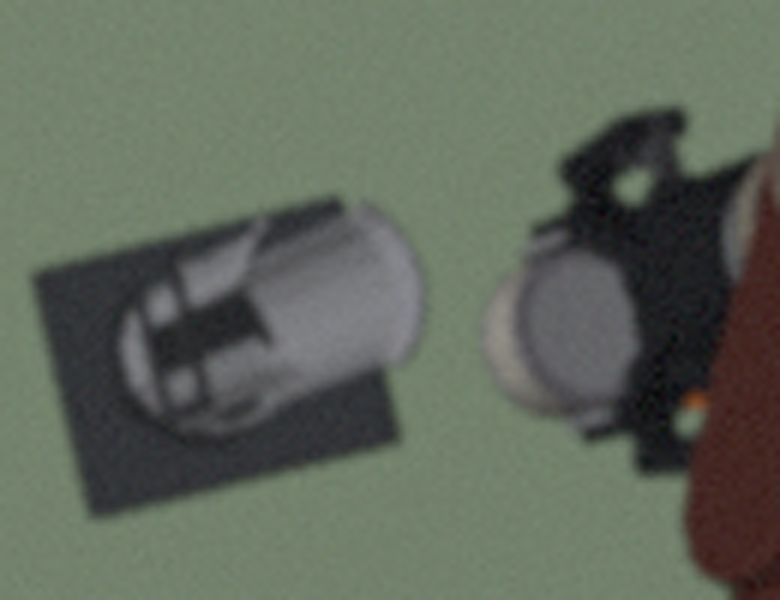

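```bash
python3 - <<'E'
from plan import *
a=(446/6+210-.5,258/6+130-.5);b=(578/6+190-.5,330/6+150-.5)
P,e=tri(a,b);print(P,e)
s=manip.state();ax=np.array([.1184,-.4858,.866])
print("pred top face T",s['tool_pos']+ax*.0556,"W",s['tool_pos']+[0,0,.025]+ax*.0306)
R,c=frame(np.radians(-76.3),(.599,.18,.06))
print("tube frame",R.T@(P-c))
for Q in(s['tool_pos']+ax*.0556,s['tool_pos']+[0,0,.025]+ax*.0306):
    print((proj("side",[Q])-[210,130]+.5)*6,(proj("top",[Q])-[190,150]+.5)*6)
E
```

```text
[0.601 0.018 0.228] 0.010021054658377531
pred top face T [0.597 0.016 0.237] W [0.594 0.028 0.241]
tube frame [-0.053  0.036  0.225]
[[427.846 245.735]] [[588.96  327.525]]
[[410.145 229.225]] [[557.974 334.704]]
```

```bash
python3 - <<'E'
from plan import *
c=np.array([.601,.13,.17])
def J(n):
    return np.stack([(proj(n,[c+d])-proj(n,[c-d]))[0]/.002 for d in np.eye(3)*.001],1)
Js,Jt=J("side"),J("top");print(Js/1000,Jt/1000)
A=np.vstack([Js,Jt]);b=np.array([-3,-2,-1.3,.4])
D=np.linalg.lstsq(A,b,rcond=None);print(D[0],A@D[0]-b)
E
```

```text
[[ 0.306 -0.134 -0.014]
 [-0.075 -0.143 -0.294]] [[-0.001 -0.405 -0.028]
 [-0.404  0.003 -0.028]]
[-0.004  0.004  0.006] [ 1.248 -0.12  -0.364  0.969]
```

```bash
python3 -m jog '{"offset":[[0.16,0.43,0.1],[0.15,0.43,0.1],[0.15,0.42,0.02],[0,0,0],[0,0,0]],"angular":[[0,0,0],[0,0,0],[0,0,0],[0,0,0],[0,0,0]],"jaw":[50,50,50,50,50]}'
python3 look.py side 230 120 90 75 8 side10;python3 look.py top 200 165 90 70 8 top10
```

```text
time: 9.65
tool_pos: [0.6135, 0.1071, 0.2002]
tool_rot: [0.651, -0.425, 0.565, -0.277]
contact_force: [0.1, -0.8, -1.6]
gripper_width: 0.728
9.7 [0.613 0.107 0.2  ] 61.89915785669757 [-0.688  0.895 -1.847]
[346.876 383.105]
9.75 [0.613 0.107 0.2  ] 62.12059805081626 [ 0.258 -0.586 -1.681]
[401.309 272.923]
```

View pics/side10.png

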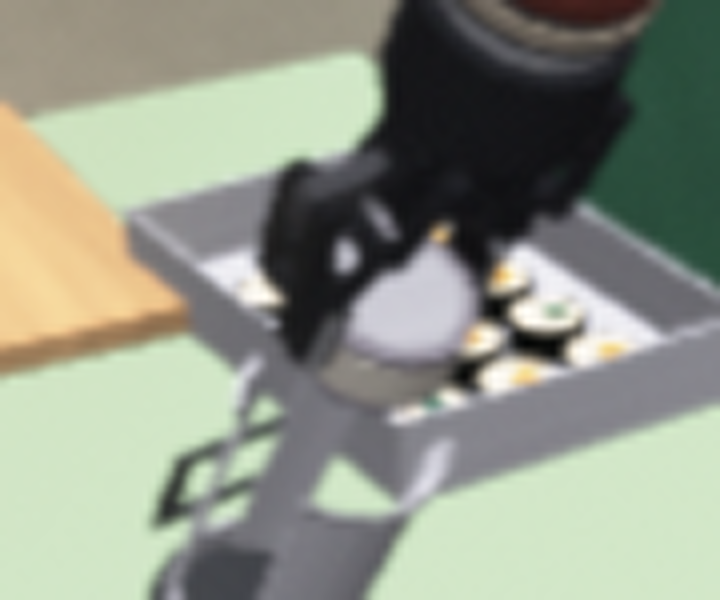

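View pics/top10.png

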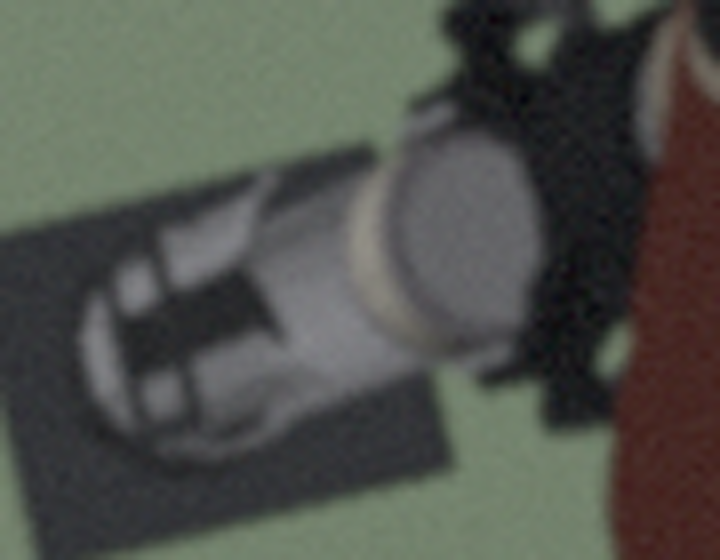

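```bash
cat > axisov.py <<'E'
from plan import *
import sys
# overlay tin circles at tube-frame axis position s (tin centre), per-camera tube fit
s=float(sys.argv[1]);ps,pt=sys.argv[2:4]
for n,c,x0,y0,f,o in(("side",(.599,.178),230,120,ps,"axs"),("top",(.5970,.186),200,165,pt,"axt")):
    R,c=frame(np.radians(-76.3),(*c,.06));th=np.linspace(0,2*np.pi,36,endpoint=False)
    C=lambda r,z:np.stack([r*np.cos(th),r*np.sin(th),z+0*th],1)@R.T+c
    im=cv2.imread(f"pics/{f}.png")
    for P,col in((C(.032,s+.015),(0,0,255)),(C(.032,s-.015),(0,255,255)),(C(.0425,.135),(255,0,0)),(C(.0375,.0),(0,255,0))):
        for u in (proj(n,P)-[x0,y0]+.5)*8:cv2.circle(im,tuple(int(v) for v in u),2,col,-1)
    cv2.imwrite(f"pics/{o}.png",im)
E
python3 axisov.py .195 side10 top10
```

```text
(no output)
```

View pics/axs.png

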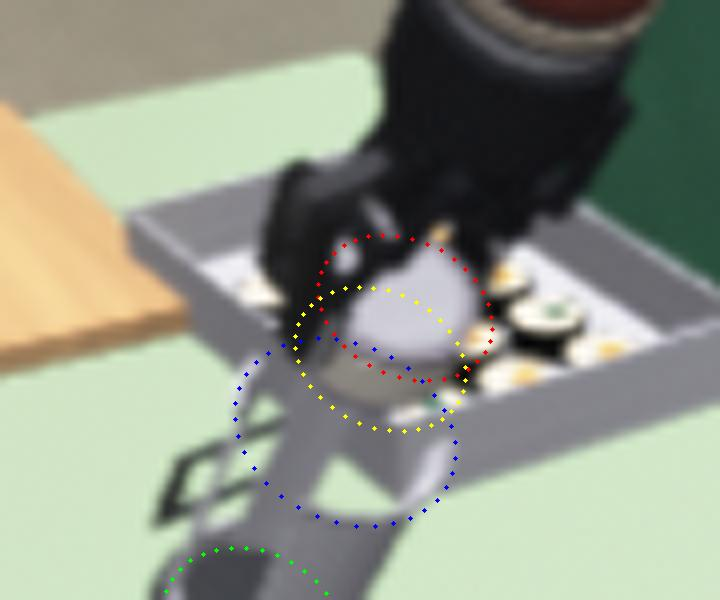

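View pics/axt.png

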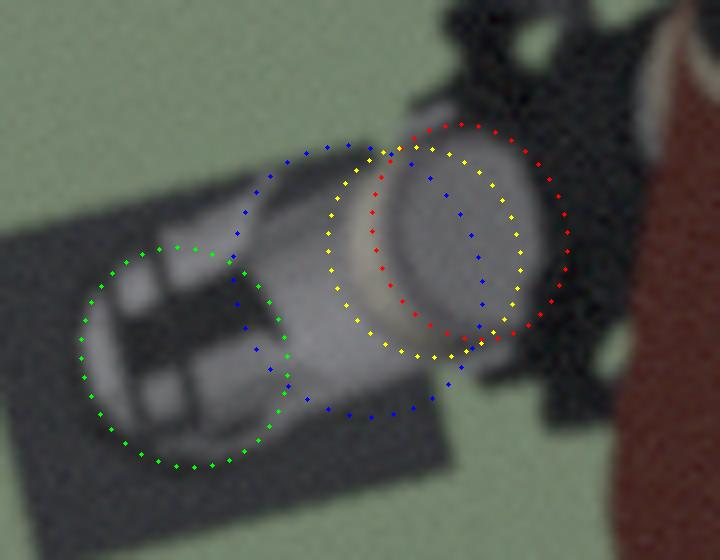

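```bash
python3 - <<'E'
from plan import *
R,c=frame(np.radians(-76.3),(.598,.182,.06));p=c+R[:,2]*.195
def J(n):return np.stack([(proj(n,[p+d])-proj(n,[p-d]))[0]/2*8 for d in R.T*.001],1)
A=np.vstack([J("side"),J("top")]);print(A)
for b in([-17,-20,20,-6],[-14,-20,20,-6],[-17,-20,24,-8]):
    D=np.linalg.lstsq(A,np.array(b,float),rcond=None)[0];print("dx,dy,ds mm",D,"res",A@D-b)
E
```

```text
[[-1.559 -2.191  0.813]
 [-2.088  0.851 -1.704]
 [-2.912  0.816  1.541]
 [ 0.558  3.278 -0.675]]
dx,dy,ds mm [ 2.139  3.822 11.987] res [15.032 -1.638 -4.643 11.628]
dx,dy,ds mm [ 1.87   3.46  12.023] res [13.273 -1.446 -4.099 10.268]
dx,dy,ds mm [ 1.473  3.909 12.951] res [16.663 -1.816 -5.147 12.89 ]
```

```bash
python3 -m jog '{"offset":[[0.08,-0.01,-0.02],[-0.03,0.11,-0.19],[-0.03,0.11,-0.19],[-0.02,0.11,-0.19],[-0.02,0.11,-0.19],[0,0,0],[0,0,0]],"angular":[[0,0,0],[0,0,0],[0,0,0],[0,0,0],[0,0,0],[0,0,0],[0,0,0]],"jaw":[50,50,50,50,50,50,50]}'
python3 look.py side 230 120 90 75 8 side11;python3 look.py top 200 165 90 70 8 top11; python3 axisov.py .16 side11 top11
```

```text
time: 10.45
tool_pos: [0.6124, 0.1293, 0.1602]
tool_rot: [0.65, -0.425, 0.565, -0.277]
contact_force: [0.3, 1.0, -1.5]
gripper_width: 0.73
10.5 [0.613 0.129 0.161] 62.031024045661844 [-0.088 -0.048 -1.489]
[324.534 451.022]
10.55 [0.613 0.129 0.161] 61.83226760662263 [-0.877  0.916 -1.871]
[335.747 284.579]
```

View pics/side11.png

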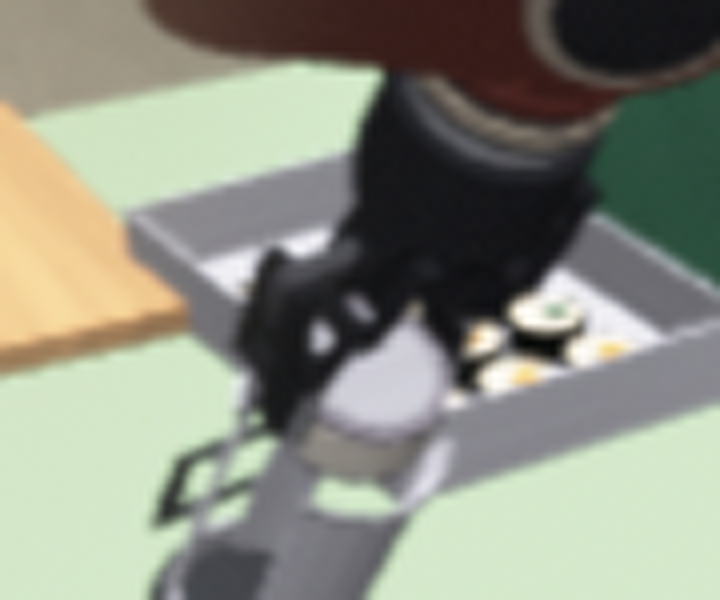

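View pics/top11.png

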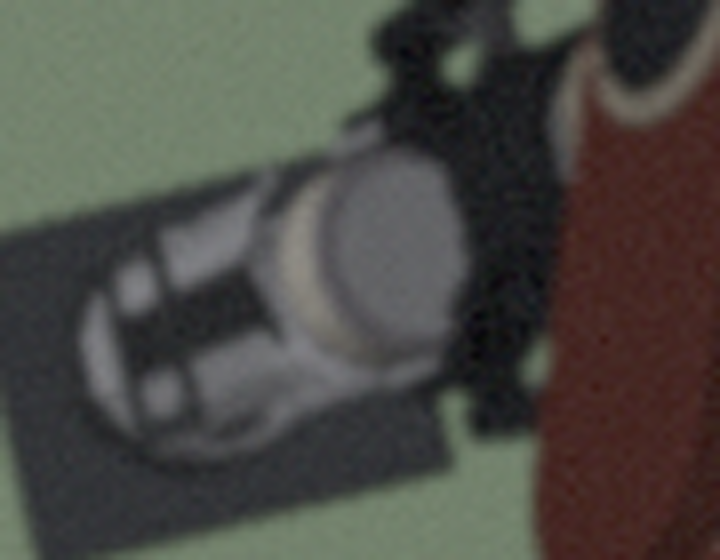

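```bash
python3 -m jog '{"offset":[[-0.012,0.049,-0.087],[-0.012,0.049,-0.087],[-0.012,0.049,-0.087],[-0.012,0.049,-0.087],[0,0,0]],"angular":[[0,0,0],[0,0,0],[0,0,0],[0,0,0],[0,0,0]],"jaw":[50,50,50,50,50]}'
python3 -m jog '{"offset":[[-0.012,0.049,-0.087],[0,0,0]],"angular":[[0,0,0],[0,0,0]],"jaw":[50,50]}'
python3 look.py side 230 120 90 75 8 side12;python3 look.py top 200 165 90 70 8 top12
```

```text
time: 11.05
tool_pos: [0.6096, 0.1392, 0.1421]
tool_rot: [0.65, -0.425, 0.566, -0.276]
contact_force: [-0.1, 0.6, -1.6]
gripper_width: 0.728
time: 11.25
tool_pos: [0.6094, 0.1415, 0.1383]
tool_rot: [0.65, -0.425, 0.565, -0.277]
contact_force: [-0.8, -0.4, -1.0]
gripper_width: 0.73
11.3 [0.61  0.141 0.139] 62.33577678730261 [-0.298 -0.724 -1.975]
[305.499 490.151]
11.35 [0.61  0.141 0.139] 62.15733823679691 [-0.304  0.14  -1.7  ]
[301.552 301.203]
```

View pics/side12.png

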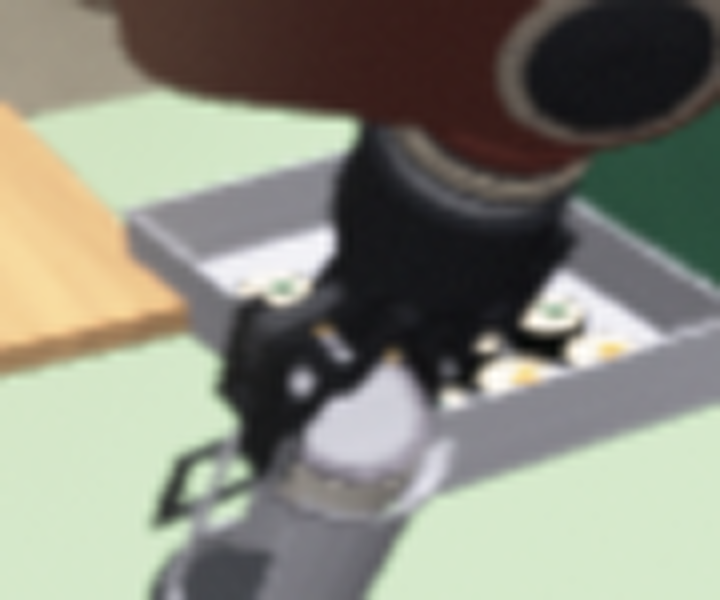

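View pics/top12.png

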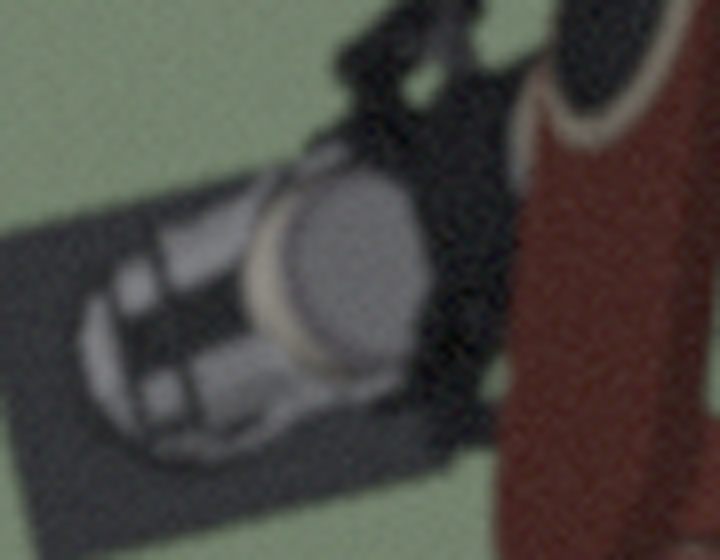

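```bash
python3 axisov.py .143 side12 top12
```

```text
(no output)
```

View pics/axs.png

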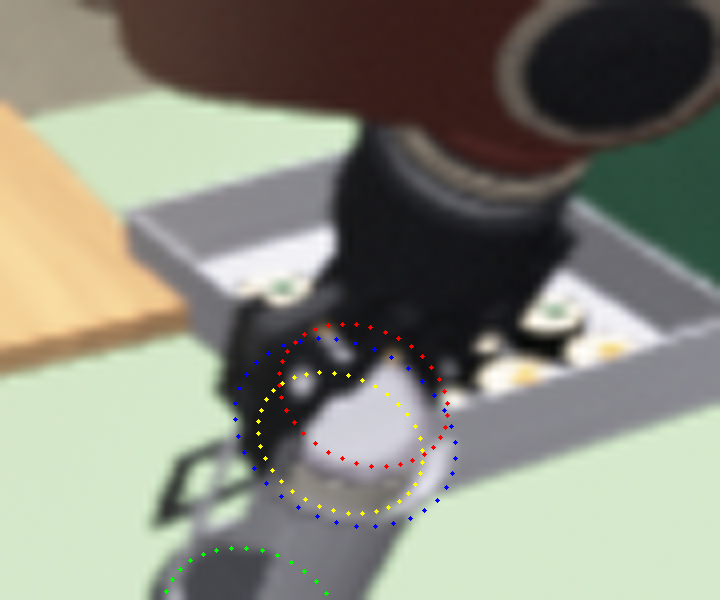

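View pics/axt.png

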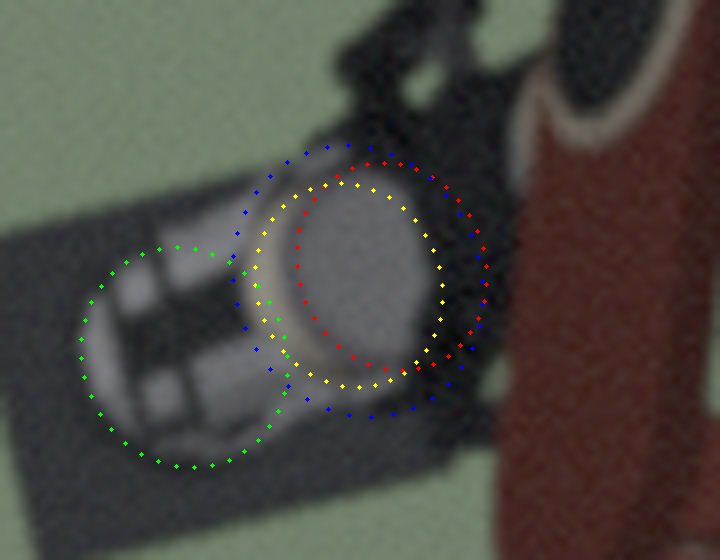

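```bash
python3 -m jog '{"offset":[[-0.012,0.049,-0.087],[0,0,0]],"angular":[[0,0,0],[0,0,0]],"jaw":[50,50]}'
python3 -m jog '{"offset":[[-0.012,0.049,-0.087],[0,0,0]],"angular":[[0,0,0],[0,0,0]],"jaw":[50,50]}'
python3 -m jog '{"offset":[[-0.012,0.049,-0.087],[0,0,0]],"angular":[[0,0,0],[0,0,0]],"jaw":[50,50]}'
```

```text
time: 11.55
tool_pos: [0.6088, 0.1439, 0.134]
tool_rot: [0.65, -0.425, 0.565, -0.277]
contact_force: [-0.1, -0.1, -1.6]
gripper_width: 0.727
time: 11.75
tool_pos: [0.608, 0.1464, 0.1294]
tool_rot: [0.65, -0.425, 0.565, -0.277]
contact_force: [-0.0, -0.2, -1.6]
gripper_width: 0.73
time: 11.95
tool_pos: [0.6074, 0.1488, 0.1251]
tool_rot: [0.65, -0.425, 0.565, -0.277]
contact_force: [-0.1, 0.1, -2.2]
gripper_width: 0.728
```

```bash
python3 -m jog '{"offset":[[-0.012,0.049,-0.087],[0,0,0]],"angular":[[0,0,0],[0,0,0]],"jaw":[50,50]}'
python3 -m jog '{"offset":[[-0.012,0.049,-0.087],[0,0,0]],"angular":[[0,0,0],[0,0,0]],"jaw":[50,50]}'
python3 look.py side 230 120 90 75 8 side13;python3 look.py top 200 165 90 70 8 top13
```

```text
time: 12.15
tool_pos: [0.6069, 0.1513, 0.1208]
tool_rot: [0.65, -0.425, 0.565, -0.277]
contact_force: [-0.1, 0.9, -1.5]
gripper_width: 0.727
time: 12.35
tool_pos: [0.6063, 0.1537, 0.1165]
tool_rot: [0.65, -0.425, 0.565, -0.277]
contact_force: [0.0, 0.7, -2.0]
gripper_width: 0.724
12.4 [0.606 0.154 0.117] 62.22758937184143 [ 0.231  0.835 -0.947]
[287.832 526.913]
12.45 [0.607 0.154 0.117] 62.44883680173099 [ 0.352 -0.536 -1.076]
[268.49  316.111]
```

View pics/side13.png

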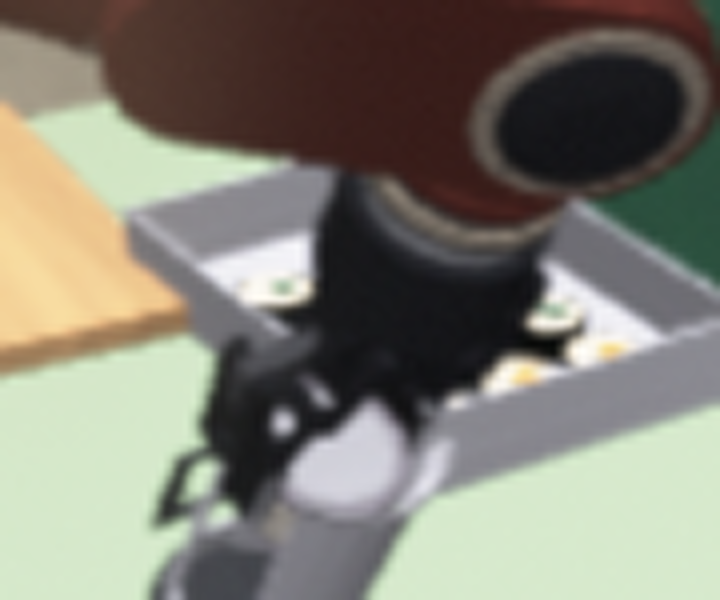

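View pics/top13.png

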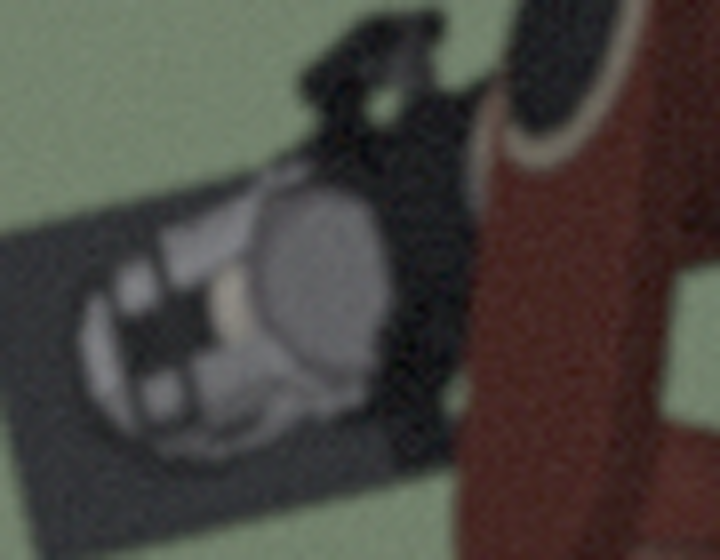

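```bash
python3 -m jog '{"offset":[[-0.012,0.049,-0.087],[-0.012,0.049,-0.087],[0,0,0]],"angular":[[0,0,0],[0,0,0],[0,0,0]],"jaw":[50,50,50]}'
python3 -m jog '{"offset":[[-0.012,0.049,-0.087],[-0.012,0.049,-0.087],[0,0,0]],"angular":[[0,0,0],[0,0,0],[0,0,0]],"jaw":[50,50,50]}'
python3 look.py top 200 165 90 70 8 top14
```

```text
time: 12.75
tool_pos: [0.6048, 0.1587, 0.1074]
tool_rot: [0.65, -0.425, 0.566, -0.276]
contact_force: [-0.1, 1.1, -2.1]
gripper_width: 0.727
time: 13.05
tool_pos: [0.6036, 0.1636, 0.0987]
tool_rot: [0.65, -0.425, 0.566, -0.277]
contact_force: [-0.1, 0.2, -1.8]
gripper_width: 0.727
13.1 [0.604 0.164 0.099] 62.00647325387375 [-0.34   0.871 -1.919]
[242.612 328.511]
```

View pics/top14.png

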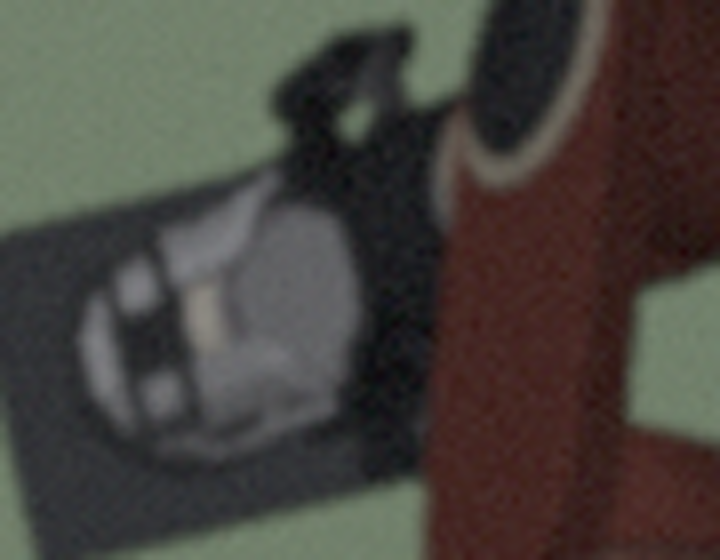

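```bash
python3 -m jog '{"offset":[[0,0,0],[0,0,0],[0,0,0],[0,0,0],[0,0,0],[0,0,0]],"angular":[[0,0,0],[0,0,0],[0,0,0],[0,0,0],[0,0,0],[0,0,0]],"jaw":[66,70,76,76,76,76]}'
python3 look.py top 200 165 90 70 8 top15; python3 look.py side 230 120 90 75 8 side15
```

```text
time: 13.7
tool_pos: [0.6044, 0.1633, 0.0999]
tool_rot: [0.651, -0.425, 0.565, -0.277]
contact_force: [0.1, -0.7, 0.5]
gripper_width: 0.891
13.75 [0.604 0.163 0.1  ] 75.69284796185673 [0.208 0.126 0.194]
[243.086 326.814]
13.8 [0.604 0.163 0.1  ] 75.57865046972096 [-0.534  0.198 -0.001]
[275.169 554.28 ]
```

View pics/top15.png

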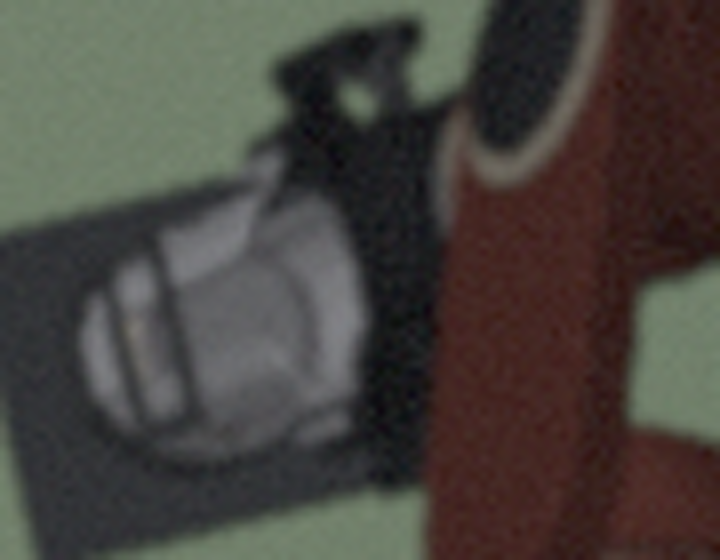

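View pics/side15.png

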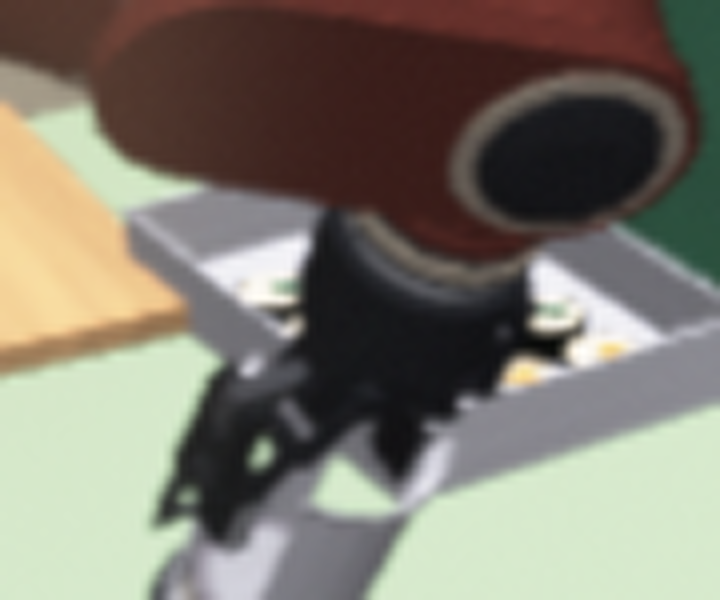

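```bash
python3 -m jog '{"offset":[[0.024,-0.098,0.174],[0.06,-0.243,0.433],[0.06,-0.243,0.433],[0.06,-0.243,0.433],[0.06,-0.243,0.433],[0.024,-0.098,0.174],[0,0,0]],"angular":[[0,0,0],[0,0,0],[0,0,0],[0,0,0],[0,0,0],[0,0,0],[0,0,0]],"jaw":[76,76,76,76,76,76,76]}'
python3 look.py top 185 150 100 75 8 top16
python3 look.py side 225 135 90 85 7 side16
python3 - <<'E'
from plan import *
rel((.474,-.3255,.08),(0,0,-1),(-.9715,-.2368,0))
E
```

```text
time: 14.5
tool_pos: [0.62, 0.104, 0.2059]
tool_rot: [0.651, -0.425, 0.564, -0.278]
contact_force: [0.3, -0.3, 0.2]
gripper_width: 0.891
14.55 [0.619 0.105 0.204] 75.92935228511288 [ 0.125  0.774 -0.282]
[527.01 373.18]
14.6 [0.618 0.105 0.203] 76.17405406590132 [-0.163  0.559 -0.061]
[350.614 222.868]
sign 1 turn units [ 1.864 -7.53  28.95 ] j6 -0.4442576266658241
sign -1 turn units [-4.854 -1.202 -0.029] j6 -0.4442576266658241
t 14.6 tcp [0.618 0.105 0.203] shift units [-2.887 -8.611 -2.461] F [-0.163  0.559 -0.061] w 76.17405406590132
tool x,y,z [ 0.207 -0.841 -0.5  ] [-0.121  0.485 -0.866] [ 0.971  0.24  -0.001] joints [-0.182  0.154  1.572  0.474  1.641 -0.444]
```

View pics/top16.png

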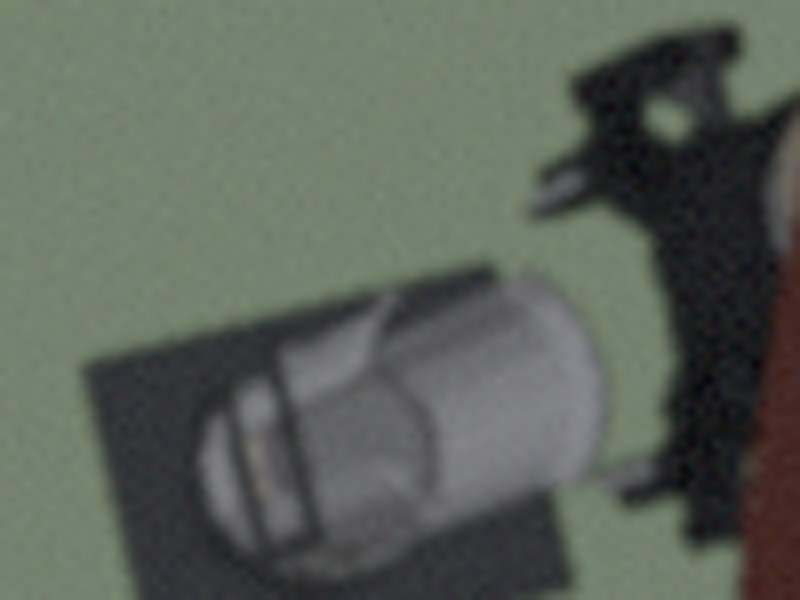

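View pics/side16.png

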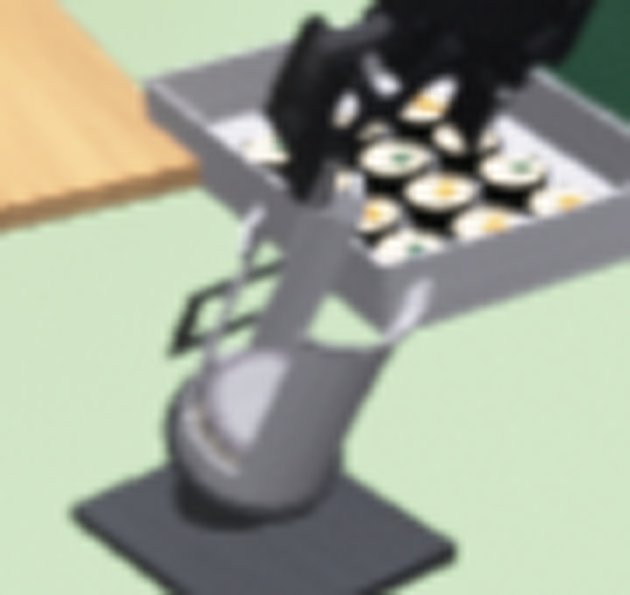

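The first tin lies square at the tube's bottom: its face shows through the slot at side16 (245,395), and its rim edge is at top16 (435,450). The frame has not moved. Next is the tin at top-view (411,254).

```bash
python3 -m jog '{"offset":[[-0.29,-0.86,0],[-0.29,-0.86,0],[-0.29,-0.86,0],[-0.29,-0.86,0],[-0.29,-0.86,0],[-0.29,-0.86,-0.2],[-0.29,-0.86,-0.4],[-0.29,-0.86,-0.4],[-0.29,-0.86,-0.4],[-0.28,-0.87,-0.4],[0,0,-0.4],[0,0,-0.3]],"angular":[[-0.97,-0.24,0],[-0.97,-0.24,0],[-0.97,-0.24,0],[-0.97,-0.24,0],[-0.97,-0.24,0],[0,0,0],[0,0,0],[0,0,0],[0,0,0],[0,0,0],[0,0,0],[0,0,0]],"jaw":[85,85,85,85,85,85,85,85,85,85,85,85]}'
python3 -m jog '{"offset":[[0,0,0]],"angular":[[0,0,0]],"jaw":[85]}'
python3 look.py side 250 230 120 110 6 side17
python3 - <<'E'
from plan import *
rel((.474,-.3255,-.024),(0,0,-1),(-.9715,-.2368,0))
E
```

```text
time: 15.8
tool_pos: [0.4725, -0.325, 0.0754]
tool_rot: [0.557, -0.556, 0.438, -0.435]
contact_force: [0.1, 1.2, -0.3]
gripper_width: 0.996
time: 15.9
tool_pos: [0.4722, -0.3229, 0.0745]
tool_rot: [0.557, -0.557, 0.438, -0.433]
contact_force: [-0.8, -0.4, -0.4]
gripper_width: 0.998
15.95 [ 0.473 -0.324  0.077] 84.86250432742419 [1.1   0.608 0.326]
[292.532 518.72 ]
sign 1 turn units [ 0.047 -0.047 29.954] j6 -0.9733993687473895
sign -1 turn units [-0.03  -0.03  -0.046] j6 -0.9733993687473895
t 15.95 tcp [ 0.473 -0.324  0.077] shift units [ 0.011 -0.038 -2.011] F [1.1   0.608 0.326] w 84.86250432742419
tool x,y,z [ 0.241 -0.97  -0.004] [-0.003  0.003 -1.   ] [ 0.97   0.242 -0.002] joints [-0.729  0.044  1.838  0.     1.263 -0.973]
```

View pics/side17.png

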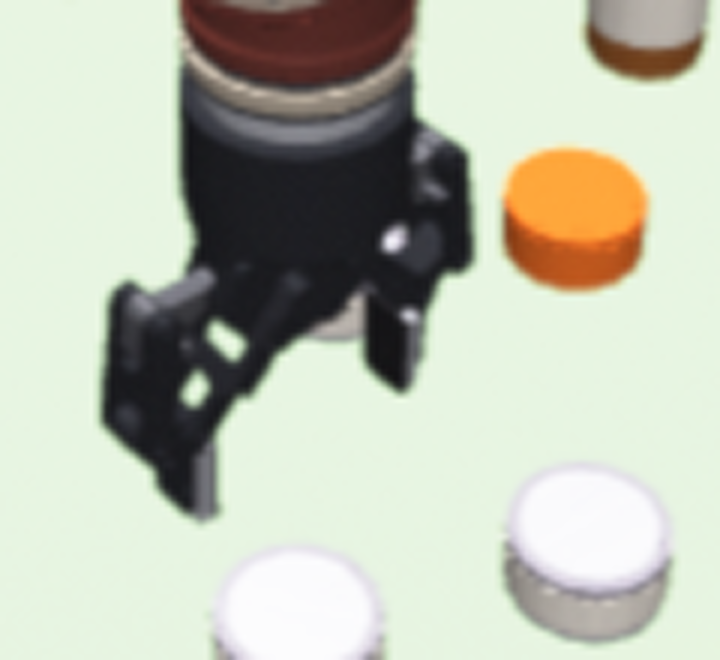

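```bash
python3 -m jog '{"offset":[[0,-0.02,-0.4],[0,0,-0.4],[0,0,-0.4],[0,0,-0.4],[0,0,-0.2],[0,0,-0.2],[0,0,0],[0,0,0]],"angular":[[0,0,0],[0,0,0],[0,0,0],[0,0,0],[0,0,0],[0,0,0],[0,0,0],[0,0,0]],"jaw":[85,85,85,85,85,85,85,85]}'
python3 look.py side 250 260 120 110 6 side18
```

```text
time: 16.75
tool_pos: [0.4749, -0.3269, -0.0204]
tool_rot: [-0.557, 0.557, -0.435, 0.436]
contact_force: [-0.7, 0.1, -0.1]
gripper_width: 0.994
16.8 [ 0.475 -0.327 -0.02 ] 85.06797189850212 [ 1.077 -0.161  0.449]
[300.488 518.109]
```

View pics/side18.png

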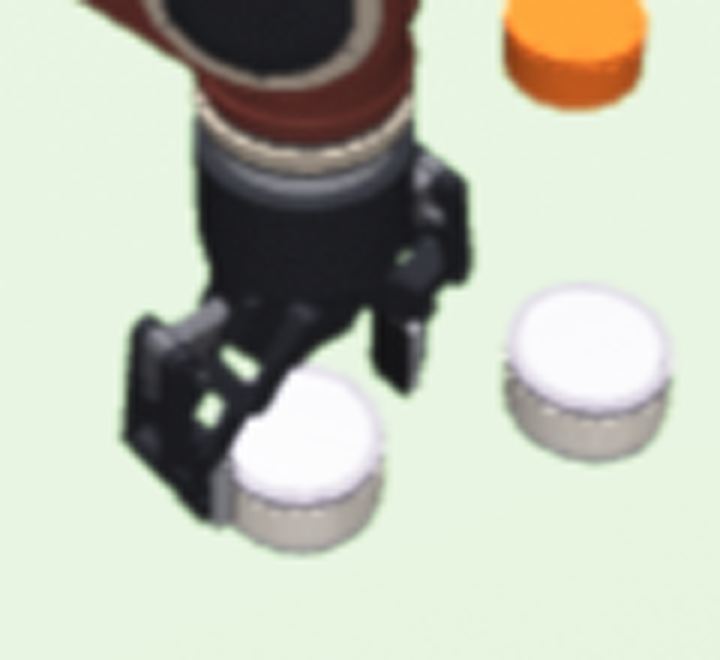

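```bash
python3 -m jog '{"offset":[[0,0,-0.07],[0,0,0],[0,0,0],[0,0,0],[0,0,0],[0,0,0],[0,0,0]],"angular":[[0,0,0],[0,0,0],[0,0,0],[0,0,0],[0,0,0],[0,0,0],[0,0,0]],"jaw":[85,60,50,50,50,50,50]}'
python3 - <<'E'
from plan import *
# target: pre-insert pose used for first tin just above the lip
rel((.6124,.1293,.1602),(-.1184,.4858,-.866),(-.9715,-.2368,0))
E
```

```text
time: 17.5
tool_pos: [0.4748, -0.3272, -0.0239]
tool_rot: [-0.557, 0.557, -0.435, 0.436]
contact_force: [0.9, 0.0, 5.9]
gripper_width: 0.726
sign 1 turn units [ 1.836 -7.516 28.95 ] j6 -0.9747255271678668
sign -1 turn units [ 4.867  1.202 -0.031] j6 -0.9747255271678668
t 17.5 tcp [ 0.475 -0.327 -0.024] shift units [2.751 9.13  3.682] F [0.939 0.048 5.927] w 61.99462389272299
tool x,y,z [ 0.24  -0.971  0.001] [ 0.001 -0.001 -1.   ] [0.971 0.24  0.001] joints [-0.732  0.185  1.876 -0.     1.078 -0.975]
```

```bash
python3 -m jog '{"offset":[[0,0,0.3],[0,0,0.8],[0,0,0.8],[0,0,0.8],[0.1,0.3,0.8],[0.2,0.6,0.8],[0.28,0.87,0.08],[0.28,0.87,0],[0.28,0.87,0],[0.28,0.87,0],[0.28,0.87,0],[0.28,0.87,0]],"angular":[[0,0,0],[0,0,0],[0,0,0],[0,0,0],[0,0,0],[0,0,0],[0,0,0],[0.97,0.24,0],[0.97,0.24,0],[0.97,0.24,0],[0.97,0.24,0],[0.97,0.24,0]],"jaw":[50,50,50,50,50,50,50,50,50,50,50,50]}'
python3 -m jog '{"offset":[[0.28,0.87,0],[0,0,0],[0,0,0]],"angular":[[0,0,0],[0,0,0],[0,0,0]],"jaw":[50,50,50]}'
python3 - <<'E'
from plan import *
rel((.6124,.1293,.1602),(-.1184,.4858,-.866),(-.9715,-.2368,0))
E
```

```text
time: 18.7
tool_pos: [0.5732, -0.0194, 0.1939]
tool_rot: [0.651, -0.424, 0.566, -0.276]
contact_force: [1.9, 0.5, -1.6]
gripper_width: 0.727
time: 19.0
tool_pos: [0.5864, 0.0231, 0.193]
tool_rot: [0.65, -0.426, 0.565, -0.276]
contact_force: [0.7, 0.3, -1.0]
gripper_width: 0.728
sign 1 turn units [  3.608 -14.534  25.95 ] j6 -0.5756325035854201
sign -1 turn units [ 0.008 -0.014 -0.054] j6 -0.5756325035854201
t 19.0 tcp [0.586 0.023 0.193] shift units [ 0.521  2.125 -0.656] F [ 0.654  0.307 -1.007] w 62.18217459500155
tool x,y,z [ 0.209 -0.841 -0.5  ] [-0.122  0.484 -0.866] [ 0.97   0.242 -0.002] joints [-0.317  0.115  1.632  0.439  1.683 -0.576]
```

```bash
python3 -m jog '{"offset":[[0.31,0.87,0.02],[0.31,0.87,0.02],[0,0,0],[-0.05,0.19,-0.35],[-0.05,0.2,-0.34],[0,0,0],[0,0,0]],"angular":[[0,0,-0.05],[0,0,0],[0,0,0],[0,0,0],[0,0,0],[0,0,0],[0,0,0]],"jaw":[50,50,50,50,50,50,50]}'
python3 look.py side 230 120 90 75 8 side20;python3 look.py top 200 165 90 70 8 top20
```

```text
time: 19.7
tool_pos: [0.6127, 0.1276, 0.161]
tool_rot: [0.649, -0.424, 0.567, -0.279]
contact_force: [0.1, -1.2, -1.3]
gripper_width: 0.729
19.75 [0.613 0.128 0.162] 62.29805188798057 [ 0.265  1.463 -1.5  ]
[327.398 450.208]
19.8 [0.614 0.128 0.162] 62.26660711110382 [ 0.583 -0.037 -1.12 ]
[339.982 282.033]
```

View pics/side20.png

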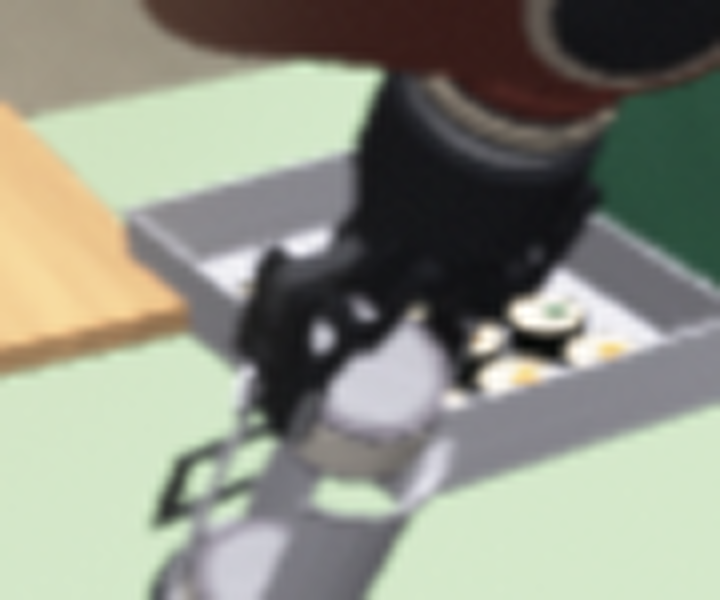

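View pics/top20.png

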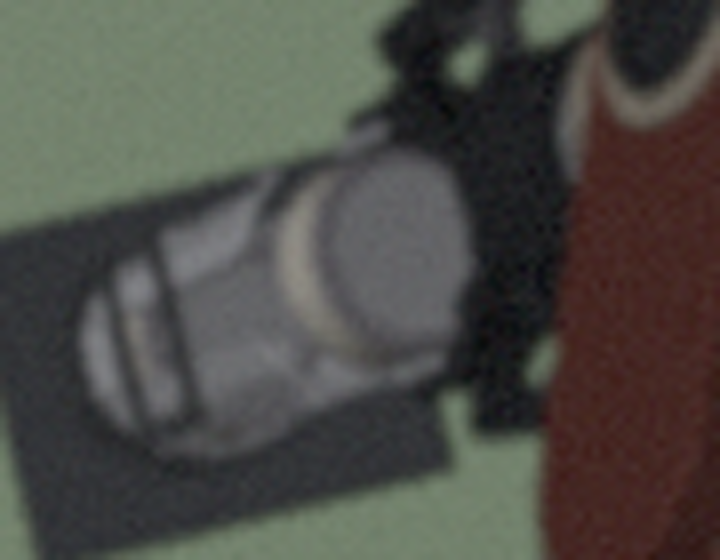

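```bash
python3 -m jog '{"offset":[[-0.025,0.049,-0.087],[-0.012,0.049,-0.087],[-0.012,0.049,-0.087],[-0.012,0.049,-0.087],[-0.012,0.049,-0.087],[0,0,0]],"angular":[[0,0,0],[0,0,0],[0,0,0],[0,0,0],[0,0,0],[0,0,0]],"jaw":[50,50,50,50,50,50]}'
python3 -m jog '{"offset":[[-0.012,0.049,-0.087],[-0.012,0.049,-0.087],[0,0,0]],"angular":[[0,0,0],[0,0,0],[0,0,0]],"jaw":[50,50,50]}'
python3 -m jog '{"offset":[[-0.012,0.049,-0.087],[-0.012,0.049,-0.087],[0,0,0]],"angular":[[0,0,0],[0,0,0],[0,0,0]],"jaw":[50,50,50]}'
python3 look.py side 230 120 90 75 8 side21;python3 look.py top 200 165 90 70 8 top21
```

```text
time: 20.4
tool_pos: [0.6094, 0.1409, 0.138]
tool_rot: [0.649, -0.424, 0.566, -0.279]
contact_force: [4.0, -2.3, -4.2]
gripper_width: 0.729
time: 20.7
tool_pos: [0.6085, 0.1457, 0.1296]
tool_rot: [0.65, -0.424, 0.566, -0.279]
contact_force: [4.0, -2.8, -4.5]
gripper_width: 0.731
time: 21.0
tool_pos: [0.6074, 0.1506, 0.121]
tool_rot: [0.65, -0.424, 0.566, -0.279]
contact_force: [4.1, -1.8, -5.4]
gripper_width: 0.727
21.05 [0.607 0.151 0.121] 61.81774276240616 [ 4.004 -2.817 -5.162]
[292.769 520.426]
21.1 [0.607 0.151 0.121] 62.22710491983784 [ 4.214 -3.44  -4.408]
[276.946 312.967]
```

View pics/side21.png

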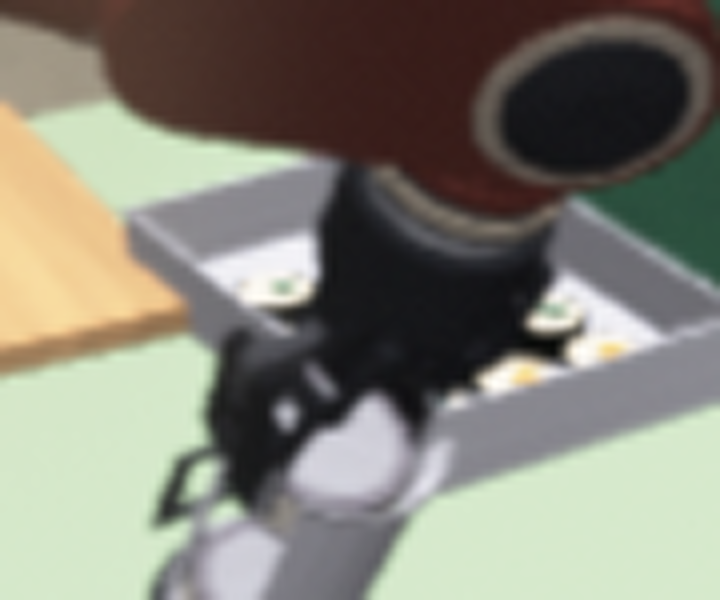

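View pics/top21.png

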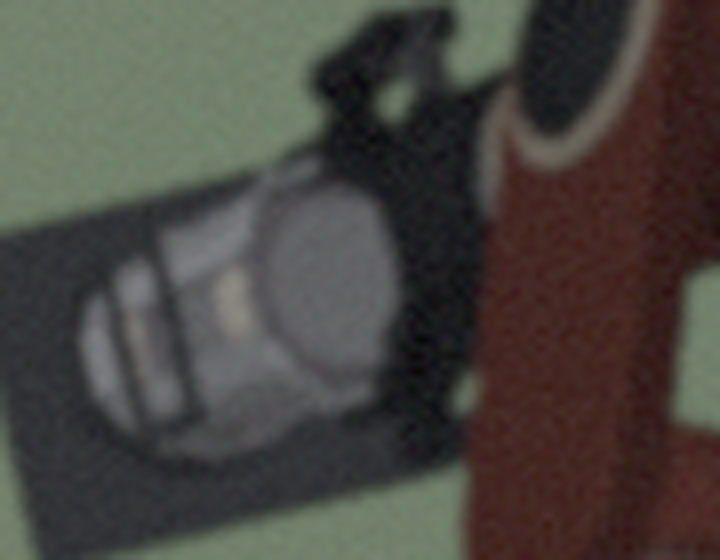

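```bash
python3 -m jog '{"offset":[[0.012,0.037,-0.097],[-0.012,0.049,-0.087],[0,0,0]],"angular":[[0,0,0],[0,0,0],[0,0,0]],"jaw":[50,50,50]}'
python3 -m jog '{"offset":[[-0.012,0.049,-0.087],[-0.012,0.049,-0.087],[-0.012,0.049,-0.087],[0,0,0]],"angular":[[0,0,0],[0,0,0],[0,0,0],[0,0,0]],"jaw":[50,50,50,50]}'
python3 look.py top 200 165 90 70 8 top22
```

```text
time: 21.4
tool_pos: [0.606, 0.1559, 0.1115]
tool_rot: [0.649, -0.424, 0.567, -0.278]
contact_force: [-0.3, -0.3, -1.6]
gripper_width: 0.725
time: 21.8
tool_pos: [0.6043, 0.163, 0.0986]
tool_rot: [0.649, -0.424, 0.567, -0.278]
contact_force: [-0.7, -0.8, -1.6]
gripper_width: 0.728
21.85 [0.605 0.163 0.099] 62.36886449246208 [ 0.763  0.551 -1.804]
[244.711 326.15 ]
```

View pics/top22.png

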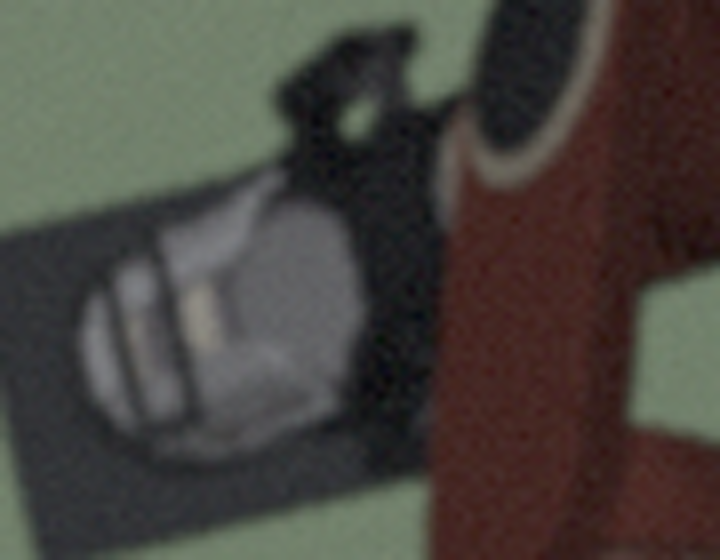

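Force-free and inside the bore. I'll release it and back out.

```bash
python3 -m jog '{"offset":[[0,0,0],[0,0,0],[0,0,0],[0,0,0],[0,0,0],[0,0,0]],"angular":[[0,0,0],[0,0,0],[0,0,0],[0,0,0],[0,0,0],[0,0,0]],"jaw":[66,70,76,76,76,76]}'
python3 -m jog '{"offset":[[0.024,-0.098,0.174],[0.06,-0.243,0.433],[0.06,-0.243,0.433],[0.06,-0.243,0.433],[0.06,-0.243,0.433],[0.06,-0.243,0.433],[0,-0.8,0.4],[0,-0.9,0.3],[0,-0.9,0],[0,-0.9,0],[0,0,0]],"angular":[[0,0,0],[0,0,0],[0,0,0],[0,0,0],[0,0,0],[0,0,0],[0,0,0],[0,0,0],[0,0,0],[0,0,0],[0,0,0]],"jaw":[76,76,76,76,76,76,76,76,76,76,76]}'
python3 look.py top 185 150 100 75 8 top23
python3 look.py side 235 150 70 75 8 side23;python3 look.py side 0 0 560 420 1 side23f
```

```text
time: 22.45
tool_pos: [0.6053, 0.1625, 0.0997]
tool_rot: [0.65, -0.424, 0.566, -0.279]
contact_force: [0.9, 0.4, -0.5]
gripper_width: 0.891
time: 23.55
tool_pos: [0.6216, -0.0836, 0.2519]
tool_rot: [0.649, -0.422, 0.567, -0.281]
contact_force: [0.4, 0.5, 0.2]
gripper_width: 0.893
23.6 [ 0.622 -0.081  0.252] 76.02743877005244 [-0.365  0.093 -0.737]
[1160.841  346.073]
23.65 [ 0.622 -0.079  0.252] 75.9887436040482 [-0.329  0.479  0.639]
[570.783 237.171]
23.7 [ 0.621 -0.078  0.252] 76.03757444040941 [ 0.744  0.372 -0.396]
[306.115 179.465]
```

View pics/top23.png

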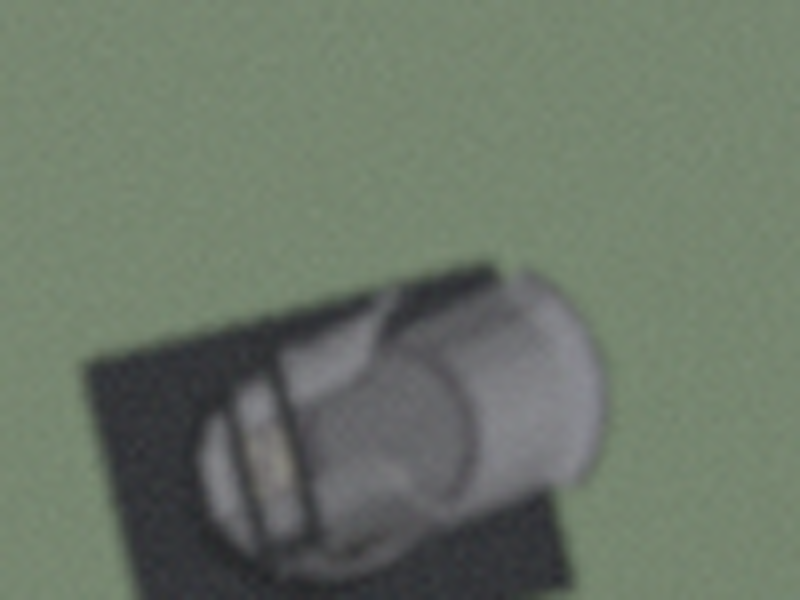

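View pics/side23.png

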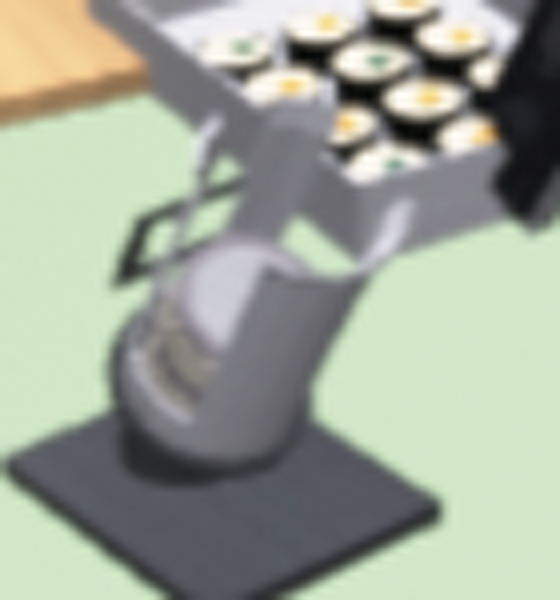

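View pics/side23f.png

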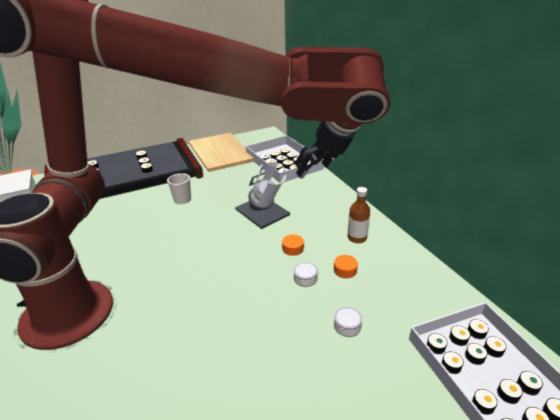

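```bash
python3 - <<'E'
from plan import *
th=np.linspace(0,2*np.pi,72,endpoint=False)
for n,c,x0,y0 in(("side",(.599,.178),240,150),("top",(.5970,.186),200,180)):
    a=np.mean([manip.grab_frame(n).astype(float) for _ in range(8)],0).clip(0,255).astype(np.uint8)
    R,c=frame(np.radians(-76.3),(*c,.06))
    im=cv2.resize(a[y0:y0+50,x0:x0+60],None,fx=12,fy=12,interpolation=cv2.INTER_CUBIC);raw=im.copy()
    for s,col in((.06,(0,0,255)),(.03,(0,255,255))):
        P=np.stack([.032*np.cos(th),.032*np.sin(th),s+0*th],1)@R.T+c
        for u in (proj(n,P)-[x0,y0]+.5)*12:cv2.circle(im,tuple(int(v) for v in u),2,col,-1)
    P=np.array([(.04,y,.063+d) for y in(-.033,.033) for d in(-.0205,.0205)])@R.T+c
    for u in (proj(n,P)-[x0,y0]+.5)*12:cv2.circle(im,tuple(int(v) for v in u),4,(255,0,0),-1)
    cv2.imwrite(f"pics/fin_{n}.png",im);cv2.imwrite(f"pics/finr_{n}.png",raw)
E
```

```text
(no output)
```

View pics/fin_side.png

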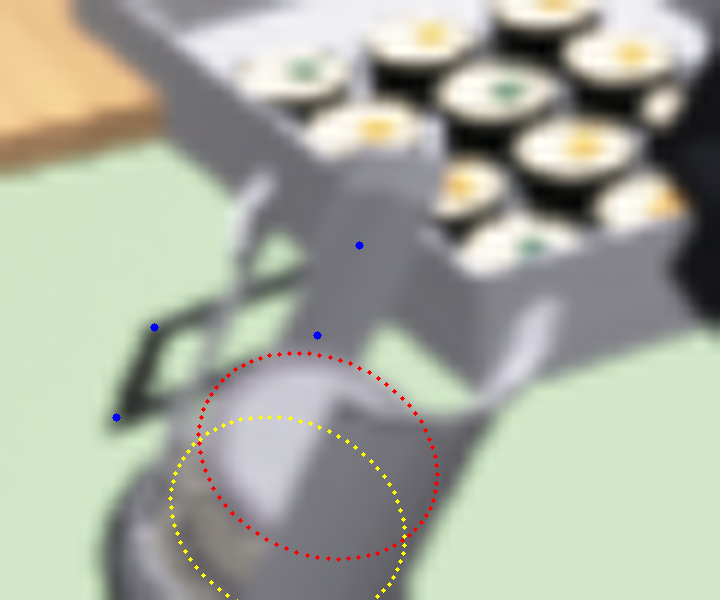

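View pics/fin_top.png

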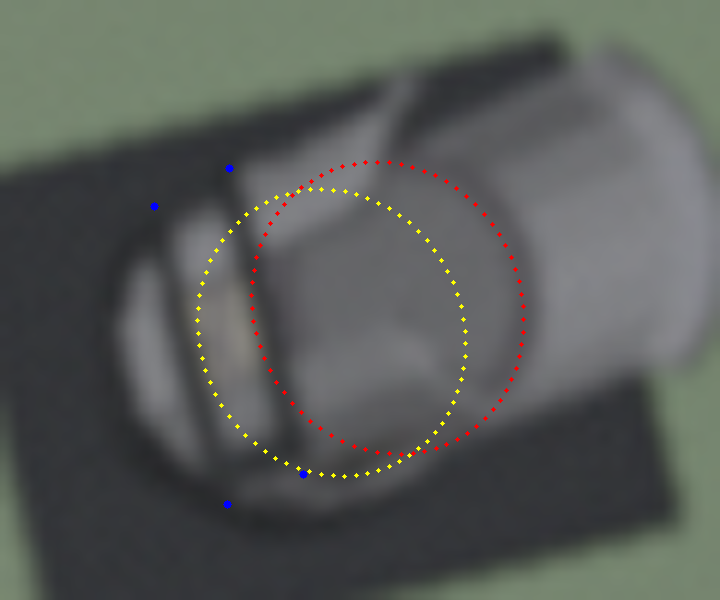

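View pics/finr_top.png

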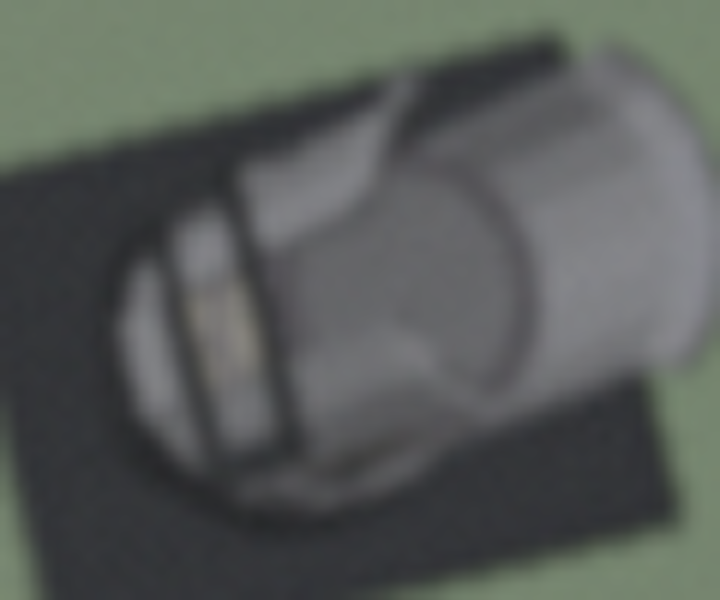

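Both overlays agree: the stack top fits the 60 mm circle at fin_side (290,355) and fin_top (528,300). The frame bars fit a window of 42.5–83.5 mm, and the frame has not moved. The remaining two tins, the orange look-alikes, the bottle and the cup are undisturbed, so I'm handing it in.

```bash
python3 -c "
from plant import manip
s=manip.state();print(s['time'],s['contact_force'],s['tool_pos']);print(manip.job_done())"
```

```text
24.5 [ 0.01707721  0.14008114 -0.1964758 ] [ 0.62143703 -0.07819843  0.25155968]
the job is handed in; nothing more can be done
None
```

I loaded two tins into the tube, let each slide down, backed the arm clear and handed the job in at 24.5 s. No verdict was reported.

**Last checks:** In both cameras the stack top sits about 60 mm above the tube floor and looks square. The window bars' centre lines are at about 42.5 and 83.5 mm (window middle about 63 mm), so the top is well inside the window. The level frame, bottle, cup, orange look-alikes and the two spare tins looked undisturbed in the final picture. The force at the tool was about zero.

**What disagreed:**
- **Tool height:** the reported TCP was about 25 mm below the visible fingertips along the fingers. I set heights from the pictures and by watching the force.
- **Camera agreement:** the two cameras differed by 4–10 mm on the tube's and the held tin's positions. I lined the tins up relative to the tube in each view instead.
- **Second tin:** it rubbed the bore at about 5 N on the way in. A shift of about 1 mm cleared it before release.
- **Tube lean:** in the pictures the tube leans right and slightly away from the robot, not "near right" as the task text says.

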